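# Fetch the battery from behind the motors

## Task

The battery pack this robot needs lies at the back of the stock tray, hemmed in by the round gear motor, the square stepper motor and the white air tank: first stand all three on the rubber mat, then lay the battery flat in the cradle on the robot's deck, and finally put each of the three back upright in the middle of the very pad it came from. Set everything down gently without dropping it or letting a part topple, and leave the spare wheel and the pillow block where they are.

Things in the scene. Friction and masses are not known exactly. Their poses are not given: they have to be found in the camera images.
- battery: Low black battery pack with a grey band, a pale label on top and a small yellow socket in its +x end: 64 (x) by 36 (y) by 26 mm high, about 0.2 kg, lying flat at the back (+x end) of the tray's middle lane, length roughly along the lane, 25 mm or more clear of the dividers on both sides. Origin: centre of its underside, z up.
- gearmotor: Round planetary gear motor standing on end, shaft up: dark can of 37 mm diameter up to 58 mm, bright steel gearbox of 42 mm diameter from 58 to 100 mm, then a boss and a thin shaft up to 116 mm; about 0.36 kg. Stands loose on one of the tray's three pads. Origin: centre of its underside, z up.
- stepper: Long square stepper motor standing on end, shaft up: 42 by 42 mm, sides along its own x and y; black middle, aluminium ends (the upper from 70 to 98 mm height), corner screws, thin shaft up to 116 mm; about 0.42 kg. Stands loose on one of the tray's pads, turned by up to 0.3 rad from the tray. Origin: centre of its underside, z up.
- tank: White plastic air reservoir standing on end: cylinder of 46 mm diameter, straight up to 94 mm, shallow dome, small brass fitting up to 118 mm; about 0.2 kg. Stands loose on one of the tray's three pads. Origin: centre of its underside, z up.
- tray: Fixed grey stock tray, 158 (x) by 280 (y) mm outside; floor 4 mm thick, walls and two dividers (y = -52, +52 mm) 4 mm thick, 30 mm high: three lanes along x. Three flush black 60 mm rubber pads on the floor, centres (x, y) = (32, 95), (32, -95), (-28, 0) mm; on each, within 5 mm of its centre, stands a tall part (which varies). Origin: centre of underside, z up, +x to the back, away from the robot.
- mat: Flat black rubber bench mat, fixed, 260 (x) by 180 (y) by 3 mm, empty at the start: the side area, to the robot's left or right. Origin: centre of its underside, z up; its top is at z = 3 mm.
- chassis: Fixed wheeled robot frame, 245 (x) by 217 (y) mm, up to 72 mm high. Mid-deck battery cradle: four corner angles 12 mm high round a clear 80 (x) by 52 (y) mm, open for 58 mm mid long sides for fingers; its floor is 40 mm above the bench. Beyond its ends: controller box (-x, top 64 mm), lying motor (+x, 68 mm). Origin: on the bench below the cradle's centre. The battery lies along x, either way round.
- spare_wheel: Bystander: small black rubber wheel, 44 mm diameter, 18 mm high, lying flat at the front of the tray's +y lane. Origin: centre of its underside.
- pillow_block: Bystander: steel pillow-block bearing, 18 by 50 mm foot, 26 mm high, at the front of the tray's -y lane. Origin: centre of its underside.
Not all that is in view belongs to the job. Leave any orange or red look-alike of the tank alone. Leave any red look-alike of the battery alone.

How it is judged:
On the way, in this order (a step that is already met when the one before it is completed fails the run):
1. gear motor, stepper motor and air tank all stand upright and still on the mat (their centres within its edges) (x of gearmotor in the frame of mat between -0.13 and 0.13 m and y of gearmotor in the frame of mat between -0.09 and 0.09 m and z of each of gearmotor, stepper, tank in the frame of mat below 0.008 m and angle between each of gearmotor, stepper, tank's own z axis and vertical below 0.12 rad and linear speed of each of gearmotor, stepper, tank below 0.02 m/s and x of stepper in the frame of mat between -0.13 and 0.13 m and y of stepper in the frame of mat between -0.09 and 0.09 m and x of tank in the frame of mat between -0.13 and 0.13 m and y of tank in the frame of mat between -0.09 and 0.09 m), for 0.2 s.
2. the battery lies flat in the cradle on the robot's deck (x of battery in the frame of chassis between -0.011 and 0.011 m and y of battery in the frame of chassis between -0.011 and 0.011 m and z of battery in the frame of chassis between 0.035 and 0.045 m and angle between battery's own z axis and vertical below 0.12 rad and angle between the x axis of battery and the x axis of chassis, either way round below 0.35 rad and linear speed of battery below 0.02 m/s), for 0.2 s.
At the end, for the whole second after the job is handed in: Battery flat, still and released in the cradle (centre within 11 mm along and across, underside within 5 mm of the deck, length within 0.35 rad of the frame's); gear motor, stepper and tank upright (within 0.12 rad), still, released, each within 15 mm of where it stood at the start (all of step 2 and contact force between each of battery, gearmotor, stepper, tank and the fingers below 0.05 N and distance of each of gearmotor, stepper, tank from where it was at the start of the episode below 0.015 m and angle between each of gearmotor, stepper, tank's own z axis and vertical below 0.12 rad and linear speed of each of gearmotor, stepper, tank below 0.02 m/s); the robot touches nothing.
It fails at once if a bystander (spare wheel or pillow block) is displaced by more than 15 mm (distance of any of spare_wheel, pillow_block from where it was at the start of the episode above 0.015 m).
It fails at once if a tall part topples (leans more than 0.6 rad) (angle between any of gearmotor, stepper, tank's own z axis and vertical above 0.6 rad).
It fails at once if a tall part or the battery is dropped (falls freely faster than 0.6 m/s, about 2 cm of fall) ((contact force between gearmotor and anything else below 0.01 N and linear speed of gearmotor above 0.6 m/s) or (contact force between stepper and anything else below 0.01 N and linear speed of stepper above 0.6 m/s) or (contact force between tank and anything else below 0.01 N and linear speed of tank above 0.6 m/s) or (contact force between battery and anything else below 0.01 N and linear speed of battery above 0.6 m/s)).
It also fails if it takes over 147 s, if anything falls off the work surface, if the arm or the gripper's body presses on something with over 40 N, if the wrist force passes 120 N, or if a joint passes its speed limit or range.

## Robot

A 6-joint arm with a two-finger parallel gripper is mounted at the origin on the work surface. World frame = base frame: x ahead of the robot, y to its left, z up, the work surface at z = 0. Lengths are in m, angles in rad, forces in N, time in s.
With the tool pointing down it reaches from about 0.3 to 0.825 m from the base axis. Payload 5.4 kg.
Tool frame: the origin (TCP) lies midway between the tips of the shut fingers; the grasp point (between the pads) lies 19 mm behind it; y points along the fingers, z is the direction in which the jaws open and shut, and the axes are right-handed (so a half turn about y gives the same grasp; the last joint's range is limited). The gripper opens to 92 mm and grips with 3 to 60 N. Pads are 20 mm wide; open, the fingers measure 128 mm over their backs; the gripper's body (75 mm by 189 mm) begins 69 mm behind the grasp point.
Start: joints at [-1.413, 0.158, 1.597, -0, 1.386, -0.21], TCP at [0.207, -0.537, 0.192] pointing down, gripper open.
Joint ranges: [-2.91, 2.91], [-0.94, 2.29], [0.18, 2.7], [-1.29, 4.43], [0.17, 2.64], [-3, 3]. Speed limits (rad/s): [2.57, 2.57, 3.14, 3.14, 3.14, 3.14].

## Interface

Orientations are given as a unit quaternion [x, y, z, w].
In Python, from plant import robot gives the robot as it stands.
- The arm moves only by the tool play_rows, never from a script. Its arguments are lists of equal length, an entry for each row: "translation": the shift along the tool's x, y, z in cm, a list of three; "delta_rot": the turn, a rotation vector about the tool's x, y, z in rad, a list of three; "gripper": the opening, from -1 (shut) to 1 (fully open), so that 0 is half open. In form: {"translation": [[dx, dy, dz], ...], "delta_rot": [[ax, ay, az], ...], "gripper": [gripper, ...]}. A call has 1 to 8 rows; each row shifts and turns the commanded pose from where the row before left it, along the tool's axes as they then stand; what a row does not reach is not made up. A row lasts 1/8 s, in which the tool goes at most 62.5 mm and 10.7 degrees, less where a joint would pass 70% of its speed; a pose out of reach is approached as far as the arm can. A call with a gripper value outside its range is refused whole. The fingers move at their own pace and stop on an object; "squeeze" is the grip in N (left out, the last holds). Time passes only in rows, so rows that do not move let the fingers close. It gives the time, the measured TCP pose, the force and the opening at its end, in the units of the state.
- robot.get_obs(): the state, without advancing time (a new reading comes with each control period).
- robot.snapshot(name): name is "side" or "top" or "wrist"; returns (picture, depth): 400x640x3 uint8, blue, green, red; 400x640 float32, m along the optical axis (not along the pixel's ray), 0 where there is no reading.
- robot.calibration(name): a dict with "fx", "fy", "cx", "cy" (pixels), "R" (3x3) and "t" (3): a world point X has camera coordinates R X + t. Camera axes: x right, y down, z forward; pixel columns grow to the right and rows downward; lengths in m; the calibration is good to about 2 mm. A picture is of the moment at which its call begins: read the wrist's pose just before it. calibration takes no time and is no camera call; for the wrist camera it gives the pose at the moment of the call.
- robot.close_job(): hands the job in, once; it reports no verdict.
The state is a dict: "t": time; "q": joint angles; "joint_vel": joint speeds; "joint_efforts": joint torques, N m; "eef_pos": TCP position; "eef_rot": TCP orientation; "ft_force": force on the tool from outside, world axes, zero at the start; "torque": the same for the moment, N m; "finger_gap": finger opening in m.
Only numpy, scipy, OpenCV 4.12 (cv2) and the standard library are available. Lean on these libraries where they do the work, as an engineer would, in place of code of your own. Each camera call takes 0.05 s, during which the arm holds its last target.

## Working session

There is one attempt and no reset: what is moved stays moved. The work goes in short steps, Python scripts to look and compute and a tool call to move; the robot and the scene stay as the last step left them, time stands still between calls to the robot, and variables do not carry over. Pictures are saved under pics/ and viewed, and the job is handed in when it is done.

Besides the shell and the picture viewer there is one more tool, called after "Call:" as name(argument=value, ...) on one line, values as JSON. play_rows: Moves the arm, as the interface text tells. Its arguments: {"type":"object","properties":{"translation":{"type":"array"},"delta_rot":{"type":"array"},"gripper":{"type":"array"},"squeeze":{"type":"number"}},"required":["translation","delta_rot","gripper"]}

```bash
mkdir -p pics; ls
cat > h.py <<'E'
import numpy as np, cv2
from plant import robot
def snap(n,f):
    c=robot.calibration(n); im,d=robot.snapshot(n); cv2.imwrite(f'pics/{f}.png',im); np.savez(f'pics/{f}.npz',im=im,d=d,fx=c['fx'],fy=c['fy'],cx=c['cx'],cy=c['cy'],R=c['R'],t=c['t']); return im,d,c
def load(f): return dict(np.load(f'pics/{f}.npz'))
def pts(S):
    d=S['d'];v,u=np.mgrid[:d.shape[0],:d.shape[1]]
    P=np.stack([(u-S['cx'])/S['fx']*d,(v-S['cy'])/S['fy']*d,d],-1)
    W=(P-np.array(S['t']).ravel())@np.array(S['R']); W[d<=0]=np.nan; return W
E
python3 - <<'E'
from h import *
print(robot.get_obs())
for n in['top','side','wrist']: snap(n,n+'0'); c=robot.calibration(n); print(n,c)
E
```

```text
pics
{'t': 0.0, 'q': array([-1.41307966e+00,  1.59048422e-01,  1.59829160e+00, -2.96736374e-06,
        1.38618745e+00, -2.10119296e-01]), 'joint_vel': array([ 0.00038367, -0.00032806,  0.00048178,  0.00126594, -0.00224497,
       -0.00274572]), 'joint_efforts': array([ 8.00559446e-04, -3.85564291e+01, -3.22106767e+01,  7.02852895e-02,
        3.78363754e-02, -1.43313246e-04]), 'eef_pos': array([ 0.2066253 , -0.53584514,  0.1904896 ]), 'eef_rot': array([-0.12930096,  0.69586471, -0.694497  ,  0.12933474]), 'ft_force': array([-0.16837716, -0.92167953, -1.65277713]), 'torque': array([ 0.00885698, -0.04093987, -0.0175261 ]), 'finger_gap': 0.09192028901170664}
top {'fx': 398.18974046306545, 'fy': 398.18974046306545, 'cx': 320.8670716706585, 'cy': 201.80777657982193, 'R': array([[-0.00800797, -0.99994601,  0.00662216],
       [-0.99568369,  0.00736113, -0.09251916],
       [ 0.09246542, -0.00733447, -0.99568888]]), 't': array([-0.00469191,  0.56434877,  0.8683921 ])}
side {'fx': 495.9348268561658, 'fy': 495.9348268561658, 'cx': 314.7142540284581, 'cy': 196.16452857531658, 'R': array([[ 0.99764726, -0.06640861,  0.0170246 ],
       [-0.03658198, -0.72569677, -0.68704145],
       [ 0.05798016,  0.68480223, -0.72641876]]), 't': array([-0.55505443,  0.05854992,  1.15114874])}
wrist {'fx': 312.4338745613133, 'fy': 312.4338745613133, 'cx': 323.03906672782455, 'cy': 198.5509821842604, 'R': array([[ 3.59142984e-01, -9.33282249e-01, -7.48809849e-04],
       [-8.97734118e-01, -3.45682564e-01,  2.73087933e-01],
       [-2.55126971e-01, -9.74053831e-02, -9.61988784e-01]]), 't': array([-0.57413493, -0.03064419,  0.38911141])}
```

View pics/top0.png

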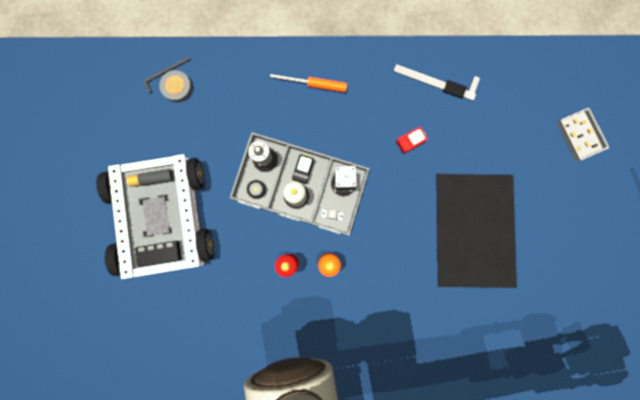

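View pics/side0.png

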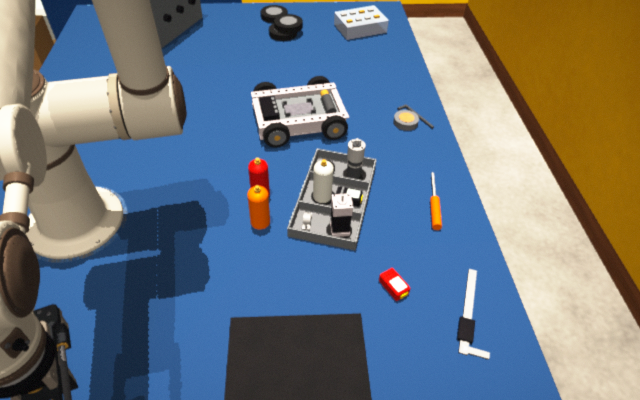

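View pics/wrist0.png

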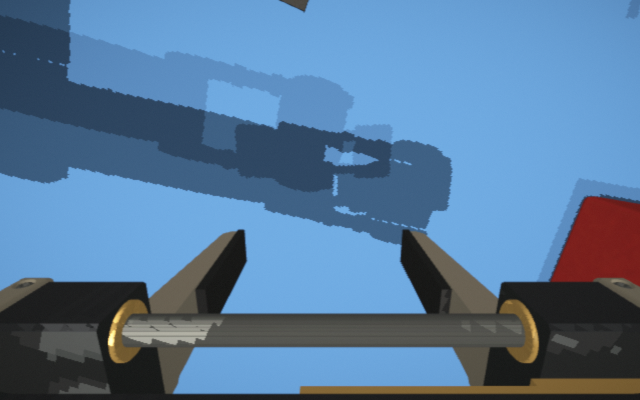

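The top view shows these:
- **Tray parts:** gear motor (261,153), tank (294,192), stepper (345,177) and battery (303,166).
- **Bystanders:** spare wheel (256,188) and pillow block (332,214).
- **Decoys:** red and orange tanks at (286,265) and (329,265), red battery at (412,139).
- **Chassis and mat:** chassis around (155,215), mat around (477,230).

Next I'll measure their positions.

Run:
```python
from h import *
S=load('top0'); W=pts(S)
cv2.imwrite('pics/crop1.png',cv2.resize(S['im'][115:295,90:390],None,fx=2.6,fy=2.6,interpolation=cv2.INTER_CUBIC))
for n,(u,v) in dict(gm=(263,150),tank=(294,190),step=(345,176),bat=(304,165),wheel=(256,188),redT=(286,265),orT=(329,265),cradle=(155,215),mat=(477,230),redB=(412,139),bench=(400,220)).items(): print(n,W[v,u].round(4))
def hgt(mask):
    p=W[mask];return p
# mat by colour
g=S['im'].max(-1); m=(g<70); m[:, :425]=0; m[:165]=0; m[295:]=0
n,l,st,c=cv2.connectedComponentsWithStats(m.astype(np.uint8)); i=1+st[1:,4].argmax()
P=W[l==i]; P=P[~np.isnan(P[:,0])]; r=cv2.minAreaRect(P[:,:2].astype(np.float32)); print('mat',r,P[:,2].mean())
# tray: z 0.022..0.04 region
R=np.zeros_like(m);R[125:245,222:378]=1
m=R&(W[...,2]>0.024)&(W[...,2]<0.035)
P=W[m]; r=cv2.minAreaRect(P[:,:2].astype(np.float32)); print('tray',r,len(P))
for n,(u0,u1,v0,v1,z0,z1) in dict(gm=(245,280,135,172,.085,.106),tank=(278,312,175,212,.06,.101),step=(328,362,160,195,.095,.106)).items():
    s=np.s_[v0:v1,u0:u1];w=W[s];k=(w[...,2]>z0)&(w[...,2]<z1);P=w[k]
    print(n,len(P),P.mean(0).round(4),(P.min(0)).round(4),P.max(0).round(4),cv2.minEnclosingCircle(P[:,:2].astype(np.float32)),cv2.minAreaRect(P[:,:2].astype(np.float32)))
```

```text
gm [0.6659 0.1107 0.1037]
tank [0.5797 0.0455 0.1211]
step [ 0.6093 -0.0583  0.1097]
bat [0.648  0.0284 0.0281]
wheel [0.5969 0.1371 0.024 ]
redT [0.4302 0.062  0.1165]
orT [ 0.4295 -0.0236  0.1161]
cradle [0.5365 0.3557 0.0407]
mat [ 0.4988 -0.3672  0.0029]
redB [ 0.7071 -0.2186  0.0248]
bench [ 0.5233 -0.1918 -0.0022]
mat ((0.4997035264968872, -0.3641594648361206), (0.1779455840587616, 0.25522580742836), 88.7697982788086) 0.0025213663454747093
tray ((0.6076205372810364, 0.040384143590927124), (0.2805963456630707, 0.160225972533226), 72.32386016845703) 1565
gm 263 [0.6634 0.12   0.1022] [0.6446 0.1005 0.0867] [0.6856 0.1422 0.106 ] ((0.665189266204834, 0.12124984711408615), 0.02101479284465313) ((0.6648001074790955, 0.12095679342746735), (0.040718238800764084, 0.039980199187994), 39.930145263671875)
tank 67 [0.5694 0.0435 0.0904] [0.5567 0.0262 0.0616] [0.6014 0.0697 0.101 ] ((0.579338550567627, 0.0482560470700264), 0.022874554619193077) ((0.579043984413147, 0.047893036156892776), (0.04346562176942825, 0.04473750293254852), 89.38754272460938)
step 414 [ 0.6107 -0.0587  0.1014] [ 0.59   -0.0801  0.0951] [ 0.6321 -0.0381  0.1058] ((0.6109651923179626, -0.05904616788029671), 0.028116809204220772) ((0.610925555229187, -0.05911601334810257), (0.04185429587960243, 0.04216579347848892), 89.54581451416016)
```

View pics/crop1.png

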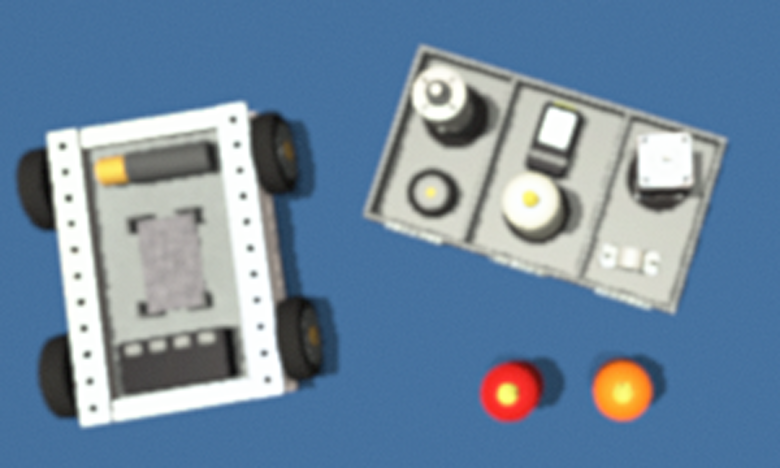

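```bash
cat >> h.py <<'E'
from scipy.spatial.transform import Rotation as Ro
def state():
    o=robot.get_obs(); R=Ro.from_quat(o['eef_rot']).as_matrix()
    jz=R[:,2]; return o,R,np.arctan2(jz[1],jz[0])
def st():
    o,R,y=state(); print('t',round(float(o['t']),2),'p',o['eef_pos'].round(4),'jawyaw',round(float(y),3),'tilt',np.round(np.arccos(np.clip(-R[2,1],-1,1)),4),'F',o['ft_force'].round(1),'gap',round(float(o['finger_gap']),4),'q',o['q'].round(2))
def plan(wps,maxs=6.0,base=None):
    """wps: list of (x,y,z,jawyaw). levels the tool first row. rows: cm/rad in tool frame."""
    o=robot.get_obs(); p=o['eef_pos'].copy(); R=Ro.from_quat(o['eef_rot'])
    if base is not None: p=np.array(base[:3]);
    rows=[]
    for w in wps:
        T=np.array(w[:3]); y=w[3]; 
        G=Ro.from_matrix(np.array([[-np.sin(y)*-1*-1,0,np.cos(y)],[0,0,0],[0,0,0]])+0) if 0 else None
        z=np.array([np.cos(y),np.sin(y),0]); yy=np.array([0,0,-1.]); x=np.cross(yy,z)
        G=Ro.from_matrix(np.stack([x,yy,z],1))
        rv=(R.inv()*G).as_rotvec(); n=max(int(np.ceil(np.linalg.norm(T-p)*100/maxs)),int(np.ceil(np.linalg.norm(rv)/0.18)),1)
        for i in range(n):
            k=n-i
            t=(R.inv().apply(T-p)*100/k).round(2); r=((R.inv()*G).as_rotvec()/k).round(3)
            rows.append((t.tolist(),r.tolist())); p=p+R.apply(t)/100; R=R*Ro.from_rotvec(r)
    for i in range(0,len(rows),8):
        b=rows[i:i+8]; print(len(b),'"translation":',[a for a,_ in b],'"delta_rot":',[c for _,c in b])
    print('end',p.round(4))
E
python3 - <<'E'
from h import *
st()
S=load('top0'); W=pts(S)
R=np.zeros(W.shape[:2],bool);R[185:245,125:190]=1
for z0,z1 in((.047,.056),):
    P=W[R&(W[...,2]>z0)&(W[...,2]<z1)]; print(len(P)); print(cv2.minAreaRect(P[:,:2].astype(np.float32)))
R[:]=0;R[145:285,100:215]=1
P=W[R&(W[...,2]>.05)&(W[...,2]<.08)&(S['im'].min(-1)>150)]; print(len(P),P[:,2].mean(),cv2.minAreaRect(P[:,:2].astype(np.float32)))
cv2.imwrite('pics/crop2.png',cv2.resize(S['im'][150:285,95:220],None,fx=4.4,fy=4.4,interpolation=cv2.INTER_CUBIC))
T=load('side0');cv2.imwrite('pics/crop3.png',cv2.resize(T['im'][70:250,240:390],None,fx=3.3,fy=3.3,interpolation=cv2.INTER_CUBIC))
V=pts(T)
R[:]=0;R[95:130,275:330]=1
P=V[R&(V[...,2]>.046)&(V[...,2]<.058)];print('sidecradle',len(P),cv2.minAreaRect(P[:,:2].astype(np.float32)))
for n,(u0,u1,v0,v1,z0) in dict(gm=(345,370,135,165,.09),tank=(308,340,155,185,.07),step=(325,360,185,220,.09)).items():
    w=V[v0:v1,u0:u1];P=w[w[...,2]>z0];print(n,P.mean(0).round(4),P.min(0).round(4),P.max(0).round(4))
E
```

```text
t 0.15 p [ 0.2066 -0.536   0.1908] jawyaw -1.203 tilt 0.0014 F [-0.  -0.3  0.6] gap 0.092 q [-1.41  0.16  1.6  -0.    1.39 -0.21]
624
((0.5373767614364624, 0.3469538688659668), (0.1439664661884308, 0.12831749022006989), 89.51296997070312)
3352 0.05479121101303058 ((0.5362411737442017, 0.3543088734149933), (0.24537762999534607, 0.17448623478412628), 8.805603981018066)
sidecradle 463 ((0.5419734716415405, 0.33252185583114624), (0.1601908802986145, 0.14849288761615753), 89.39144897460938)
gm [0.6616 0.113  0.1034] [0.6425 0.0968 0.09  ] [0.6823 0.1381 0.1244]
tank [0.5752 0.0355 0.0972] [0.5538 0.0201 0.07  ] [0.5984 0.0669 0.1232]
step [ 0.608  -0.0657  0.1016] [ 0.5872 -0.084   0.0902] [ 0.6297 -0.0369  0.1211]
```

View pics/crop2.png

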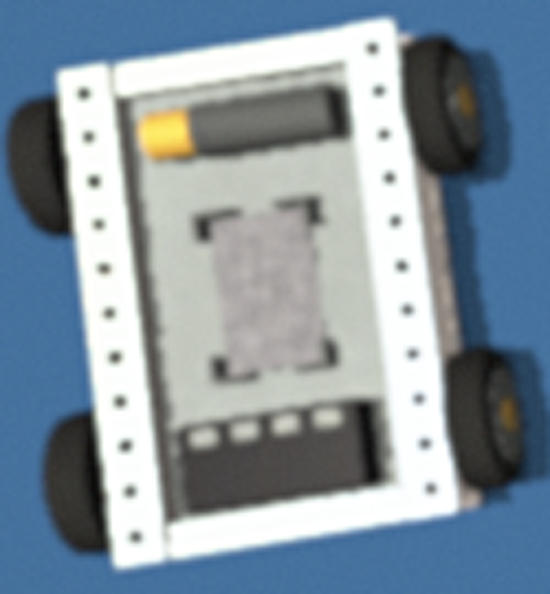

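View pics/crop3.png

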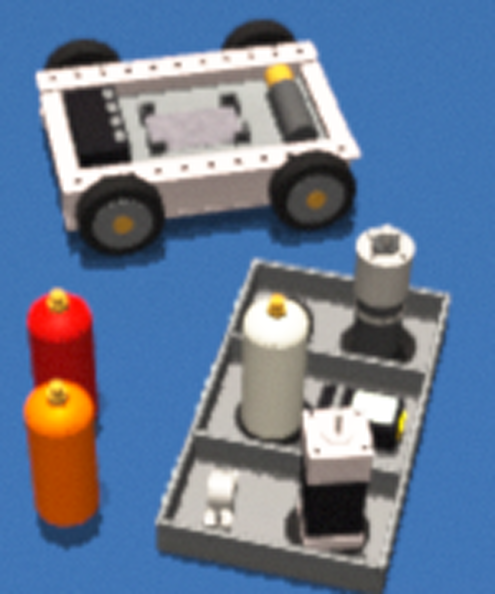

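Run:
```python
from h import *
c=robot.calibration('wrist'); C=-np.array(c['R']).T@c['t']; o,R,y=state(); print('cam in tool',R.T@(C-o['eef_pos']), R.T@np.array(c['R'])[2])
plan([(.52,-.1,.20,-1.571)])
```

```text
cam in tool [-0.07649858 -0.19147084 -0.00029908] [2.73326351e-01 9.61921235e-01 4.92657152e-04]
8 "translation": [[-4.99, -0.1, -3.27], [-4.85, -0.1, -3.47], [-4.71, -0.1, -3.67], [-4.55, -0.1, -3.86], [-4.39, -0.09, -4.04], [-4.22, -0.1, -4.21], [-4.05, -0.09, -4.39], [-3.86, -0.1, -4.55]] "delta_rot": [[0.0, 0.041, 0.0], [0.0, 0.041, 0.0], [0.0, 0.041, 0.0], [0.0, 0.041, 0.0], [0.0, 0.041, 0.0], [0.0, 0.041, 0.0], [0.0, 0.041, 0.0], [0.001, 0.041, 0.0]]
1 "translation": [[-3.67, -0.1, -4.7]] "delta_rot": [[0.0, 0.04, 0.0]]
end [ 0.52 -0.1   0.2 ]
```

Call:
play_rows(translation=[[-5.0,-0.1,-3.3],[-4.9,-0.1,-3.5],[-4.7,-0.1,-3.7],[-4.6,-0.1,-3.9],[-4.4,-0.1,-4.0],[-4.2,-0.1,-4.2],[-4.0,-0.1,-4.4],[-3.9,-0.1,-4.6]], delta_rot=[[0,0.041,0],[0,0.041,0],[0,0.041,0],[0,0.041,0],[0,0.041,0],[0,0.041,0],[0,0.041,0],[0,0.041,0]], gripper=[0.5,0.5,0.5,0.5,0.5,0.5,0.5,0.5], squeeze=20)

```text
t: 1.15
eef_pos: [0.4864, -0.1455, 0.1994]
eef_rot: [0.014, -0.707, 0.707, -0.014]
ft_force: [0.7, -0.9, 0.2]
finger_gap: 0.0688
```

Run:
```python
from h import *
st()
plan([(.56,-.06,.20,-1.571)])
```

```text
t 1.15 p [ 0.4864 -0.1455  0.1994] jawyaw -1.532 tilt 0.0001 F [ 0.7 -0.9  0.2] gap 0.0688 q [-0.53 -0.02  1.77 -0.    1.39  1.  ]
2 "translation": [[-3.84, -0.03, -4.13], [-3.76, -0.03, -4.2]] "delta_rot": [[-0.0, 0.019, -0.0], [-0.0, 0.02, -0.0]]
end [ 0.56 -0.06  0.2 ]
```

Call:
play_rows(translation=[[-3.8,0,-4.1],[-3.8,0,-4.2],[0,0,0]], delta_rot=[[0,0.019,0],[0,0.02,0],[0,0,0]], gripper=[0.5,0.5,0.5])

```text
t: 1.52
eef_pos: [0.5602, -0.059, 0.1988]
eef_rot: [-0.002, 0.707, -0.707, 0.002]
ft_force: [-0.4, 0.6, -0.0]
finger_gap: 0.0688
```

Run:
```python
from h import *
st(); snap('wrist','w1')
S=load('w1');W=pts(S)
im=S['im'].copy(); 
for n,X in dict(step=(.6097,-.06,.102),tank=(.578,.047,.1),gm=(.664,.119,.104)).items():
    c=S['R']@np.array(X)+S['t']; print(n,c[0]/c[2]*S['fx']+S['cx'],c[1]/c[2]*S['fy']+S['cy'])
```

```text
t 1.52 p [ 0.5602 -0.059   0.1988] jawyaw -1.565 tilt 0.0011 F [-0.4  0.6 -0. ] gap 0.0688 q [-0.32  0.12  1.62  0.    1.4   1.25]
step 324.4036057048954 140.51992681092565
tank 210.90251153409554 173.70806615436223
gm 115.85196332434717 75.45312801424106
```

View pics/w1.png

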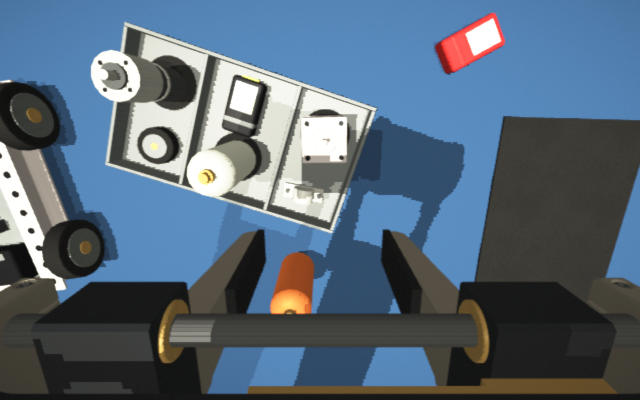

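The stepper top shows at (324,140), which matches the prediction from the top view. The tank and gear motor heads appear at about (222,167) and (117,75). I'll refine all three with wrist depth.

Run:
```python
from h import *
S=load('w1');W=pts(S)
for n,(u0,u1,v0,v1,z0,z1) in dict(gm=(85,145,45,105,.098,.107),step=(296,356,110,170,.097,.106),tank=(180,262,130,200,.05,.1),bat=(220,270,70,140,.026,.034),wheel=(130,180,125,170,.018,.026),pb=(280,325,175,210,.012,.034)).items():
    w=W[v0:v1,u0:u1];k=(w[...,2]>z0)&(w[...,2]<z1);P=w[k]
    a=cv2.minAreaRect(P[:,:2].astype(np.float32));b=cv2.minEnclosingCircle(P[:,:2].astype(np.float32))
    print(n,len(P),'z',np.median(P[:,2]).round(4),'rect',np.round(a[0],4),np.round(a[1],4),round(a[2],1),'circ',np.round(b[0],4),round(b[1],4))
plan([(.6097,-.0595,.18,-1.571),(.6097,-.0595,.068,-1.571)],maxs=3.5)
```

```text
gm 1800 z 0.1024 rect [0.6636 0.1199] [0.0416 0.0411] 76.3 circ [0.6639 0.1203] 0.0215
step 2039 z 0.1005 rect [ 0.6094 -0.0596] [0.042 0.042] 0.4 circ [ 0.6099 -0.0597] 0.0286
tank 740 z 0.0824 rect [0.581  0.0422] [0.0455 0.035 ] 31.9 circ [0.5781 0.0467] 0.0229
bat 1756 z 0.0282 rect [0.6468 0.0287] [0.0363 0.0756] 70.7 circ [0.6464 0.0277] 0.0411
wheel 1062 z 0.0203 rect [0.5884 0.1412] [0.043  0.0576] 66.8 circ [0.5895 0.1468] 0.0318
pb 347 z 0.0253 rect [ 0.536  -0.0346] [0.0445 0.0166] 80.3 circ [ 0.537  -0.0348] 0.0224
6 "translation": [[-2.52, 0.94, -0.05], [-2.52, 0.94, -0.06], [-0.0, 2.8, -0.0], [-0.0, 2.8, -0.0], [-0.0, 2.8, -0.0], [-0.01, 2.8, -0.0]] "delta_rot": [[0.0, 0.002, 0.001], [0.0, 0.002, 0.0], [0.0, 0.0, 0.0], [0.0, 0.0, 0.0], [0.0, 0.0, 0.0], [0.0, 0.0, 0.0]]
end [ 0.6097 -0.0595  0.068 ]
```

Call:
play_rows(translation=[[-2.5,0.9,-0.1],[-2.5,1.0,0],[0,2.8,0],[0,2.8,0],[0,2.8,0],[0,2.8,0],[0,0,0]], delta_rot=[[0,0.002,0],[0,0.003,0],[0,0,0],[0,0,0],[0,0,0],[0,0,0],[0,0,0]], gripper=[0.5,0.5,0.5,0.5,0.5,0.5,0.5])

```text
t: 2.45
eef_pos: [0.6062, -0.0617, 0.066]
eef_rot: [0.0, 0.708, -0.707, -0.004]
ft_force: [0.5, -0.1, -0.0]
finger_gap: 0.069
```

Call:
play_rows(translation=[[0,0,0],[0,0,0],[0,0,0],[0,0,0]], delta_rot=[[0,0,0],[0,0,0],[0,0,0],[0,0,0]], gripper=[0.2,0,-0.2,-0.2])

```text
t: 2.95
eef_pos: [0.6101, -0.0611, 0.0698]
eef_rot: [-0.002, -0.707, 0.707, 0.001]
ft_force: [0.1, 1.6, 5.6]
finger_gap: 0.0417
```

Run:
```python
from h import *
st()
```

```text
t 2.95 p [ 0.6101 -0.0611  0.0698] jawyaw -1.575 tilt 0.0023 F [0.1 1.6 5.6] gap 0.0417 q [-0.3   0.37  1.59  0.    1.18  1.28]
```

Run:
```python
from h import *
plan([(.6097,-.0595,.138,-1.571),(.58,-.364,.138,-1.571),(.58,-.364,.078,-1.571)],maxs=5,base=(.6097,-.0595,.068))
```

```text
8 "translation": [[-0.01, -3.5, 0.0], [-0.0, -3.5, 0.0], [0.42, 0.0, 4.35], [0.42, 0.0, 4.35], [0.43, 0.0, 4.35], [0.42, 0.0, 4.35], [0.43, 0.0, 4.35], [0.42, 0.01, 4.35]] "delta_rot": [[-0.0, -0.002, -0.001], [-0.0, -0.002, -0.001], [-0.0, 0.0, -0.0], [-0.0, 0.0, -0.0], [-0.0, 0.0, -0.0], [-0.0, 0.0, -0.0], [-0.0, 0.0, -0.0], [-0.0, 0.0, -0.0]]
3 "translation": [[0.43, 0.0, 4.35], [-0.0, 3.0, 0.0], [-0.0, 3.0, 0.0]] "delta_rot": [[-0.0, 0.0, -0.0], [-0.0, 0.0, -0.0], [-0.0, 0.0, -0.0]]
end [ 0.58  -0.364  0.078]
```

Call:
play_rows(translation=[[0,-2,0],[0,-2.5,0],[0,-2.5,0],[0.4,0,4.3],[0.4,0,4.3],[0.4,0,4.4],[0.5,0,4.4],[0.4,0,4.4]], delta_rot=[[0,0,0],[0,0,0],[0,0,0],[0,0,0],[0,0,0],[0,0,0],[0,0,0],[0,0,0]], gripper=[-0.2,-0.2,-0.2,-0.2,-0.2,-0.2,-0.2,-0.2])

```text
t: 3.95
eef_pos: [0.5864, -0.2801, 0.1386]
eef_rot: [0.001, 0.707, -0.707, -0.002]
ft_force: [-1.0, -0.6, -3.9]
finger_gap: 0.0416
```

Call:
play_rows(translation=[[0.4,0,4.4],[0.5,0,4.3],[0,0,0],[0,3,0],[0,2.5,0],[0,0,0],[0,0,0]], delta_rot=[[0,0,0],[0,0,0],[0,0,0],[0,0,0],[0,0,0],[0,0,0],[0,0,0]], gripper=[-0.2,-0.2,-0.2,-0.2,-0.2,-0.2,-0.2])

```text
t: 4.82
eef_pos: [0.5785, -0.3658, 0.0849]
eef_rot: [-0.002, -0.707, 0.707, 0.001]
ft_force: [0.3, -0.8, -4.1]
finger_gap: 0.0415
```

Run:
```python
from h import *
st(); st(); snap('side','s2')
```

```text
t 4.83 p [ 0.5785 -0.3658  0.0849] jawyaw -1.574 tilt 0.0014 F [ 0.3 -0.8 -4.1] gap 0.0415 q [-0.74  0.52  1.35  0.    1.26  0.83]
t 4.83 p [ 0.5785 -0.3658  0.0849] jawyaw -1.574 tilt 0.0014 F [ 0.3 -0.8 -4.1] gap 0.0415 q [-0.74  0.52  1.35  0.    1.26  0.83]
```

View pics/s2.png

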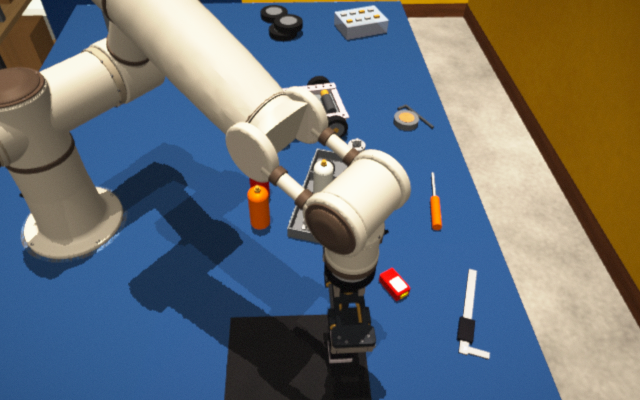

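The stepper hangs held over the mat's back edge at (350,360), with no slip. I'll lower it gently.

Call:
play_rows(translation=[[0,0.6,0],[0,0.4,0],[0,0.2,0],[0,0.2,0],[0,0.1,0],[0,0,0],[0,0,0]], delta_rot=[[0,0,0],[0,0,0],[0,0,0],[0,0,0],[0,0,0],[0,0,0],[0,0,0]], gripper=[-0.2,-0.2,-0.2,-0.2,-0.2,-0.2,-0.2])

```text
t: 5.75
eef_pos: [0.5781, -0.366, 0.0693]
eef_rot: [-0.002, -0.707, 0.707, 0.001]
ft_force: [-1.9, 1.1, 1.8]
finger_gap: 0.042
```

Call:
play_rows(translation=[[0,0,0],[0,0,0],[0,0,0],[0,0,0],[0,-2.0,0],[0,-4.0,0],[0,-5.0,0],[0,-2.0,0]], delta_rot=[[0,0,0],[0,0,0],[0,0,0],[0,0,0],[0,0,0],[0,0,0],[0,0,0],[0,0,0]], gripper=[0.0,0.2,0.5,0.5,0.5,0.5,0.5,0.5])

```text
t: 6.75
eef_pos: [0.5795, -0.3674, 0.2042]
eef_rot: [-0.004, -0.705, 0.709, -0.001]
ft_force: [-0.4, -0.5, -0.1]
finger_gap: 0.069
```

Run:
```python
from h import *
st(); snap('top','t3')
S=load('t3')['im']; cv2.imwrite('pics/t3c.png',cv2.resize(S[110:300,225:535],None,fx=2.5,fy=2.5))
plan([(.5785,.047,.2,-1.571),(.5785,.047,.064,-1.571)],maxs=6)
```

```text
t 6.75 p [ 0.5795 -0.3674  0.2042] jawyaw -1.575 tilt 0.008 F [-0.4 -0.5 -0.1] gap 0.069 q [-0.74  0.43  1.24  0.    1.46  0.83]
8 "translation": [[0.04, 0.04, -5.92], [0.04, 0.04, -5.92], [0.04, 0.05, -5.93], [0.03, 0.06, -5.92], [0.03, 0.06, -5.93], [0.03, 0.07, -5.92], [0.03, 0.07, -5.93], [-0.0, 4.53, 0.0]] "delta_rot": [[-0.001, -0.001, -0.001], [-0.001, -0.0, -0.001], [-0.001, -0.001, -0.001], [-0.001, -0.0, -0.001], [-0.001, -0.001, -0.001], [-0.001, -0.0, -0.001], [-0.0, -0.001, -0.001], [-0.0, 0.0, 0.0]]
2 "translation": [[-0.0, 4.54, 0.0], [-0.01, 4.53, 0.0]] "delta_rot": [[-0.0, 0.0, 0.0], [-0.0, 0.0, 0.0]]
end [0.5785 0.047  0.064 ]
```

View pics/t3c.png

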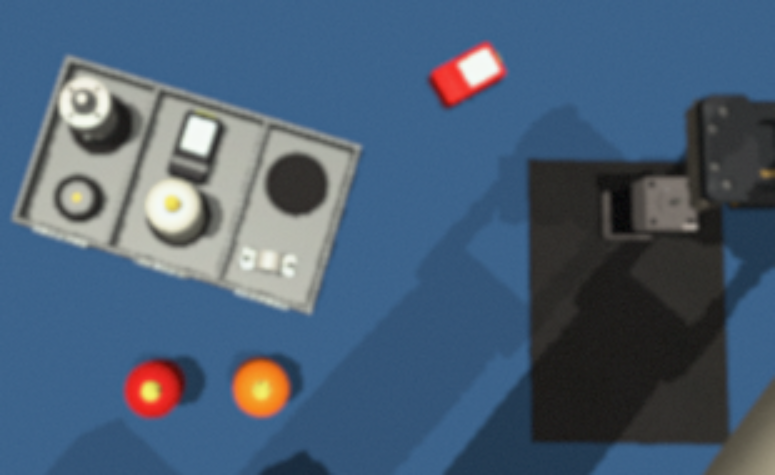

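Call:
play_rows(translation=[[0,0,-5.9],[0,0,-5.9],[0,0,-5.9],[0,0,-5.9],[0,0,-5.9],[0,0,-5.9],[0.1,0,-5.9],[0,0,0]], delta_rot=[[0,0,0],[0,0,0],[0,0,0],[0,0,0],[0,0,0],[0,0,0],[0,0,0],[0,0,0]], gripper=[0.5,0.5,0.5,0.5,0.5,0.5,0.5,0.5])

```text
t: 7.8
eef_pos: [0.5772, 0.0509, 0.1969]
eef_rot: [-0.001, 0.707, -0.707, -0.0]
ft_force: [0.5, -0.1, -0.1]
finger_gap: 0.0693
```

Run:
```python
from h import *
st(); snap('wrist','w4');st()
```

```text
t 7.8 p [0.5772 0.0509 0.1969] jawyaw -1.569 tilt 0.0029 F [ 0.5 -0.1 -0.1] gap 0.0693 q [-0.12  0.17  1.57  0.    1.4   1.45]
t 7.85 p [0.5776 0.0487 0.197 ] jawyaw -1.572 tilt 0.0024 F [ 0.6 -0.   0.1] gap 0.0689 q [-0.12  0.17  1.57 -0.    1.4   1.45]
```

View pics/w4.png

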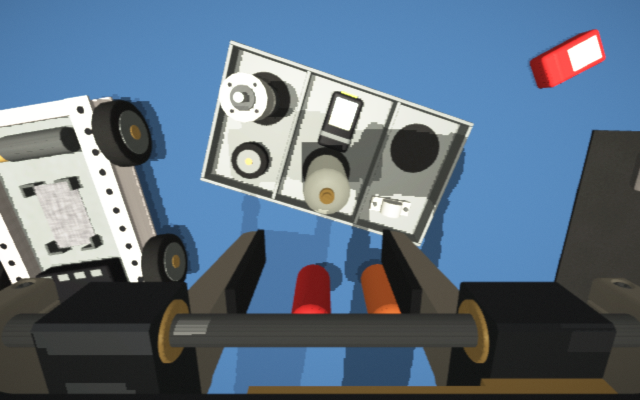

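The white tank at (326,190) is centred between the fingers. The cradle is visible too, at (67,212), so I'll measure it in this frame.

Run:
```python
from h import *
S=load('w4');W=pts(S)
cv2.imwrite('pics/w4c.png',cv2.resize(S['im'][90:300,0:200],None,fx=3.5,fy=2.8,interpolation=cv2.INTER_CUBIC))
P=W[150:200,305:350]; P=P[(P[...,2]>.1)]; print('tank top',P.mean(0))
# cradle corner angles: z .044-.056 near centre
for nm in('w4','top0'):
    S=load(nm);W=pts(S); c=np.array([.5365,.3557]); d=W[...,:2]-c
    for z0,z1 in((.046,.055),):
        m=(np.abs(d[...,0])<.062)&(np.abs(d[...,1])<.05)&(W[...,2]>z0)&(W[...,2]<z1)
        P=W[m]; print(nm,len(P),cv2.minAreaRect(P[:,:2].astype(np.float32)),np.median(P[:,2]))
        np.save(f'pics/{nm}_cr.npy',P)
        # image map
        b=np.zeros((110,130),np.uint8)
        for p in P: b[int((.055-(p[1]-c[1]))*1000)%110,int((p[0]-c[0]+.065)*1000)%130]=255
        cv2.imwrite(f'pics/{nm}_cr.png',cv2.resize(b,None,fx=5,fy=5,interpolation=0))
```

```text
tank top [0.58508851 0.04757532 0.10674022]
w4 535 ((0.52299565076828, 0.36317116022109985), (0.10474549233913422, 0.09890840947628021), 8.936140060424805) 0.04965670980222559
top0 108 ((0.5293195247650146, 0.3693158030509949), (0.09486221522092819, 0.08778610080480576), 8.695130348205566) 0.050543188729011854
```

View pics/w4_cr.png

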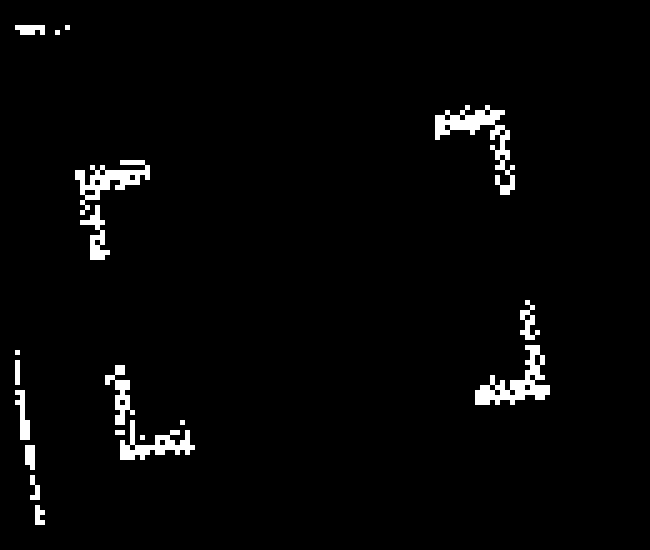

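View pics/w4c.png

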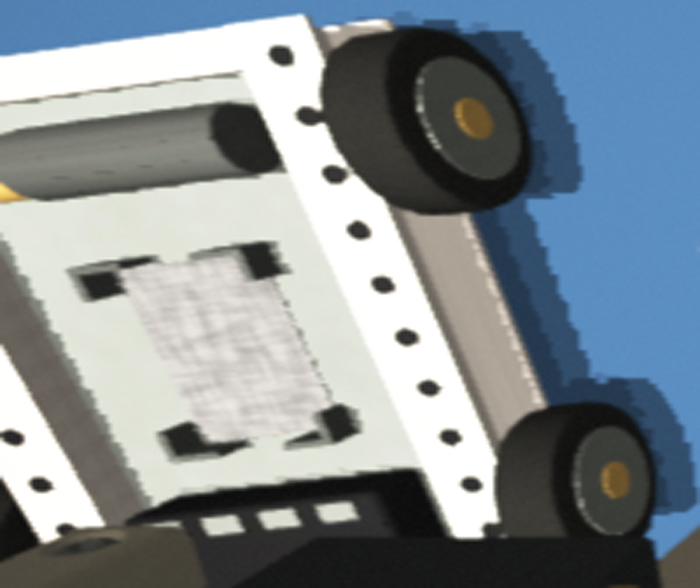

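Call:
play_rows(translation=[[0,3.0,0.2],[0,4.0,0],[0,4.0,0],[0,2.4,0],[0,0,0],[0,0,0],[0,0,0],[0,0,0]], delta_rot=[[0,0,0],[0,0,0],[0,0,0],[0,0,0],[0,0,0],[0,0,0],[0,0,0],[0,0,0]], gripper=[0.5,0.5,0.5,0.5,0.4,0.2,0.0,-0.2])

```text
t: 8.85
eef_pos: [0.5798, 0.0449, 0.0661]
eef_rot: [-0.002, -0.707, 0.707, 0.0]
ft_force: [-0.1, 1.1, 3.9]
finger_gap: 0.0452
```

Call:
play_rows(translation=[[0,0,0],[0,0,0],[0,0,0]], delta_rot=[[0,0,0],[0,0,0],[0,0,0]], gripper=[-0.2,-0.2,-0.2])

```text
t: 9.22
eef_pos: [0.5798, 0.045, 0.066]
eef_rot: [-0.002, -0.707, 0.707, 0.0]
ft_force: [-0.5, 1.3, 5.8]
finger_gap: 0.0455
```

Run:
```python
from h import *
st()
```

```text
t 9.22 p [0.5798 0.045  0.066 ] jawyaw -1.575 tilt 0.0029 F [-0.5  1.3  5.8] gap 0.0455 q [-0.13  0.3   1.69 -0.    1.15  1.44]
```

Call:
play_rows(translation=[[0,-1.5,0],[0,-2.5,0],[0,-3.0,0],[1.0,0,5.1],[1.0,0,5.1],[1.0,0,5.1],[1.0,0,5.1],[1.0,0,5.1]], delta_rot=[[0,0,0],[0,0,0],[0,0,0],[0,0,0],[0,0,0],[0,0,0],[0,0,0],[0,0,0]], gripper=[-0.2,-0.2,-0.2,-0.2,-0.2,-0.2,-0.2,-0.2])

```text
t: 10.22
eef_pos: [0.5266, -0.2111, 0.1347]
eef_rot: [0.001, 0.707, -0.707, -0.002]
ft_force: [0.2, -0.6, -1.7]
finger_gap: 0.0455
```

Call:
play_rows(translation=[[1.0,0,5.1],[1.0,0,5.2],[1.0,0,5.2],[0,0,0],[0,3,0],[0,2.5,0],[0,0,0],[0,0,0]], delta_rot=[[0,0,0],[0,0,0],[0,0,0],[0,0,0],[0,0,0],[0,0,0],[0,0,0],[0,0,0]], gripper=[-0.2,-0.2,-0.2,-0.2,-0.2,-0.2,-0.2,-0.2])

```text
t: 11.22
eef_pos: [0.4975, -0.3644, 0.0807]
eef_rot: [-0.002, -0.707, 0.707, 0.001]
ft_force: [0.2, -1.2, -1.1]
finger_gap: 0.0453
```

Call:
play_rows(translation=[[0,0.6,0],[0,0.4,0],[0,0.2,0],[0,0.2,0],[0,0.1,0],[0,0,0],[0,0,0]], delta_rot=[[0,0,0],[0,0,0],[0,0,0],[0,0,0],[0,0,0],[0,0,0],[0,0,0]], gripper=[-0.2,-0.2,-0.2,-0.2,-0.2,-0.2,-0.2])

```text
t: 12.1
eef_pos: [0.4972, -0.3647, 0.0651]
eef_rot: [-0.002, -0.707, 0.707, 0.001]
ft_force: [-0.3, 1.9, 3.7]
finger_gap: 0.0455
```

Run:
```python
from h import *
st()
```

```text
t 12.1 p [ 0.4972 -0.3647  0.0651] jawyaw -1.575 tilt 0.0007 F [-0.3  1.9  3.7] gap 0.0455 q [-0.83  0.38  1.58  0.    1.17  0.75]
```

Call:
play_rows(translation=[[0,0,0],[0,0,0],[0,0,0],[0,0,0],[0,-2.0,0],[0,-4.0,0],[0,-5.0,0],[0,-2.0,0]], delta_rot=[[0,0,0],[0,0,0],[0,0,0],[0,0,0],[0,0,0],[0,0,0],[0,0,0],[0,0,0]], gripper=[0.05,0.2,0.5,0.5,0.5,0.5,0.5,0.5])

```text
t: 13.1
eef_pos: [0.4984, -0.3662, 0.1997]
eef_rot: [-0.003, -0.705, 0.709, -0.0]
ft_force: [0.7, 0.2, 0.2]
finger_gap: 0.0689
```

Call:
play_rows(translation=[[-1.8,0,-5.4],[-1.8,0,-5.4],[-1.8,0,-5.4],[-1.8,0,-5.4],[-1.8,0,-5.4],[-1.8,0,-5.4],[-1.8,0,-5.4],[-1.8,0,-5.3]], delta_rot=[[0,0,0],[0,0,0],[0,0,0],[0,0,0],[0,0,0],[0,0,0],[0,0,0],[0,0,0]], gripper=[0.5,0.5,0.5,0.5,0.5,0.5,0.5,0.5])

```text
t: 14.1
eef_pos: [0.6426, 0.0677, 0.194]
eef_rot: [-0.001, -0.707, 0.707, 0.002]
ft_force: [0.2, -0.3, 0.4]
finger_gap: 0.0688
```

Call:
play_rows(translation=[[-2.1,0,-5.4],[0,0,0]], delta_rot=[[0,0,0],[0,0,0]], gripper=[0.5,0.5])

```text
t: 14.35
eef_pos: [0.6637, 0.1237, 0.1933]
eef_rot: [-0.001, 0.707, -0.707, -0.0]
ft_force: [-0.1, -0.0, 0.4]
finger_gap: 0.0692
```

Run:
```python
from h import *
st(); snap('wrist','w5');st(); snap('top','t5')
S=load('w5');W=pts(S)
d=np.hypot(W[...,0]-.664,W[...,1]-.12); P=W[(d<.03)&(W[...,2]>.097)&(W[...,2]<.108)]; print(len(P),cv2.minEnclosingCircle(P[:,:2].astype(np.float32)))
cv2.imwrite('pics/t5c.png',np.vstack([cv2.resize(load('t5')['im'][110:300,225:535],None,fx=1.5,fy=1.5),cv2.resize(S['im'],(465,290))]))
```

```text
t 14.35 p [0.6637 0.1237 0.1933] jawyaw -1.57 tilt 0.0017 F [-0.1 -0.   0.4] gap 0.0692 q [0.01 0.42 1.28 0.   1.45 1.58]
t 14.4 p [0.6635 0.1214 0.1934] jawyaw -1.572 tilt 0.0017 F [-0.6 -0.  -0.2] gap 0.069 q [ 0.    0.41  1.28 -0.    1.45  1.57]
1414 ((0.6637530326843262, 0.12053515017032623), 0.021174181252717972)
```

View pics/t5c.png

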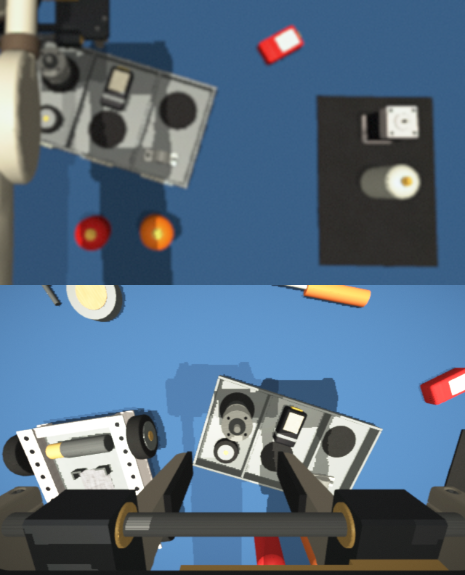

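Call:
play_rows(translation=[[0,3.0,0.1],[0,4.0,0],[0,4.0,0],[0,1.8,0],[0,0,0],[0,0,0],[0,0,0],[0,0,0]], delta_rot=[[0,0,0],[0,0,0],[0,0,0],[0,0,0],[0,0,0],[0,0,0],[0,0,0],[0,0,0]], gripper=[0.5,0.5,0.5,0.5,0.4,0.2,0.0,-0.2])

```text
t: 15.45
eef_pos: [0.6651, 0.1191, 0.0683]
eef_rot: [0.002, 0.707, -0.707, -0.0]
ft_force: [0.1, 1.8, 3.7]
finger_gap: 0.0417
```

Call:
play_rows(translation=[[0,0,0],[0,0,0],[0,0,0]], delta_rot=[[0,0,0],[0,0,0],[0,0,0]], gripper=[-0.2,-0.2,-0.2])

```text
t: 15.82
eef_pos: [0.6651, 0.1191, 0.0682]
eef_rot: [0.002, 0.707, -0.707, -0.0]
ft_force: [-0.7, 1.5, 5.5]
finger_gap: 0.0413
```

Run:
```python
from h import *
st()
```

```text
t 15.82 p [0.6651 0.1191 0.0682] jawyaw -1.575 tilt 0.003 F [-0.7  1.5  5.5] gap 0.0413 q [-0.    0.52  1.4   0.    1.22  1.57]
```

Call:
play_rows(translation=[[0,-1.5,0],[0,-2.5,0],[0,-3.0,0],[2.5,0,4.8],[2.5,0,4.8],[2.5,0,4.8],[2.5,0,4.8],[2.5,0,4.8]], delta_rot=[[0,0,0],[0,0,0],[0,0,0],[0,0,0],[0,0,0],[0,0,0],[0,0,0],[0,0,0]], gripper=[-0.2,-0.2,-0.2,-0.2,-0.2,-0.2,-0.2,-0.2])

```text
t: 16.82
eef_pos: [0.536, -0.1219, 0.136]
eef_rot: [0.001, 0.707, -0.707, -0.002]
ft_force: [-0.3, -0.6, -3.8]
finger_gap: 0.0412
```

Call:
play_rows(translation=[[2.5,0,4.8],[2.5,0,4.8],[2.5,0,4.9],[2.4,0,4.9],[2.2,0,5.0],[0,0,0],[0,3,0],[0,2.5,0]], delta_rot=[[0,0,0],[0,0,0],[0,0,0],[0,0,0],[0,0,0],[0,0,0],[0,0,0],[0,0,0]], gripper=[-0.2,-0.2,-0.2,-0.2,-0.2,-0.2,-0.2,-0.2])

```text
t: 17.82
eef_pos: [0.4155, -0.3628, 0.0803]
eef_rot: [0.001, 0.708, -0.706, -0.002]
ft_force: [0.7, 0.7, -4.3]
finger_gap: 0.0413
```

Call:
play_rows(translation=[[0,0,0],[0,0.6,0],[0,0.4,0],[0,0.2,0],[0,0.2,0],[0,0.1,0],[0,0,0],[0,0,0]], delta_rot=[[0,0,0],[0,0,0],[0,0,0],[0,0,0],[0,0,0],[0,0,0],[0,0,0],[0,0,0]], gripper=[-0.2,-0.2,-0.2,-0.2,-0.2,-0.2,-0.2,-0.2])

```text
t: 18.82
eef_pos: [0.4163, -0.3647, 0.0678]
eef_rot: [-0.002, -0.707, 0.707, 0.001]
ft_force: [-1.2, 2.4, 5.6]
finger_gap: 0.0411
```

Run:
```python
from h import *
st()
```

```text
t 18.82 p [ 0.4163 -0.3647  0.0678] jawyaw -1.575 tilt 0.0013 F [-1.2  2.4  5.6] gap 0.0411 q [-0.94  0.23  1.77  0.    1.14  0.64]
```

Call:
play_rows(translation=[[0,0,0],[0,0,0],[0,0,0],[0,0,0],[0,-2.0,0],[0,-4.0,0],[0,-5.0,0],[0,-2.0,0]], delta_rot=[[0,0,0],[0,0,0],[0,0,0],[0,0,0],[0,0,0],[0,0,0],[0,0,0],[0,0,0]], gripper=[0.0,0.2,0.5,0.5,0.5,0.5,0.5,0.5])

```text
t: 19.82
eef_pos: [0.4169, -0.3656, 0.2002]
eef_rot: [-0.003, -0.706, 0.709, 0.0]
ft_force: [0.4, -0.9, -0.4]
finger_gap: 0.0691
```

Run:
```python
from h import *
st(); snap('top','t6')
S=load('t6');W=pts(S); im=S['im']
cv2.imwrite('pics/t6c.png',np.hstack([cv2.resize(im[110:300,225:535],None,fx=1.6,fy=1.6),cv2.resize(im[140:200,275:335],None,fx=4.8,fy=4.8)]))
for f in('t6','w5'):
    W=pts(load(f)); d=np.hypot(W[...,0]-.647,W[...,1]-.028)
    P=W[(d<.05)&(W[...,2]>.025)&(W[...,2]<.036)]
    # battery top only, exclude dividers: tray y within 35mm
    y=-0.309; u=np.array([np.cos(y),np.sin(y)]);v=np.array([-np.sin(y),np.cos(y)])
    q=(P[:,:2]-[.6076,.0404]); k=(abs(q@v)<.035)&(q@u<.071); P=P[k]
    print(f,len(P),np.median(P[:,2]),cv2.minAreaRect(P[:,:2].astype(np.float32)))
```

```text
t 19.82 p [ 0.4169 -0.3656  0.2002] jawyaw -1.575 tilt 0.0056 F [ 0.4 -0.9 -0.4] gap 0.0691 q [-0.94  0.09  1.65 -0.    1.39  0.64]Traceback (most recent call last):
  File "<stdin>", line 4, in <module>
    return _nx.concatenate(arrs, 1, dtype=dtype, casting=casting)
           ~~~~~~~~~~~~~~~^^^^^^^^^^^^^^^^^^^^^^^^^^^^^^^^^^^^^^^
ValueError: all the input array dimensions except for the concatenation axis must match exactly, but along dimension 0, the array at index 0 has size 304 and the array at index 1 has size 288
```

Run:
```python
from h import *
S=load('t6');im=S['im']
cv2.imwrite('pics/t6c.png',np.hstack([cv2.resize(im[110:300,225:535],(480,300)),cv2.resize(im[140:200,275:335],(300,300))]))
for f in('t6','w5'):
    W=pts(load(f)); d=np.hypot(W[...,0]-.647,W[...,1]-.028)
    P=W[(d<.05)&(W[...,2]>.025)&(W[...,2]<.036)]
    y=-0.309; u=np.array([np.cos(y),np.sin(y)]);v=np.array([-np.sin(y),np.cos(y)])
    q=(P[:,:2]-[.6076,.0404]); k=(abs(q@v)<.035)&(q@u<.071); P=P[k]
    print(f,len(P),np.median(P[:,2]),cv2.minAreaRect(P[:,:2].astype(np.float32)))
```

```text
t6 418 0.029091578925756 ((0.6416062712669373, 0.0325944609940052), (0.0353013277053833, 0.06184351071715355), 71.8691635131836)
w5 1456 0.02836157681319819 ((0.640124499797821, 0.03211504966020584), (0.03600674122571945, 0.061900608241558075), 72.63250732421875)
```

View pics/t6c.png

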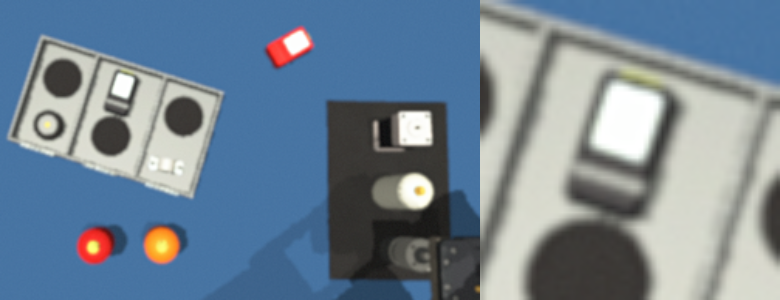

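Run:
```python
from h import *
plan([(.5,-.2,.2,-1.571),(.6405,.0323,.16,-1.881)],maxs=5.8,base=(.418,-.3645,.201))
```

```text
8 "translation": [[-2.03, 0.01, -4.12], [-2.04, 0.01, -4.12], [-2.04, 0.02, -4.12], [-2.05, 0.03, -4.11], [-2.81, 0.8, -4.65], [-2.52, 0.8, -4.81], [-2.21, 0.8, -4.96], [-1.9, 0.8, -5.08]] "delta_rot": [[-0.002, -0.001, -0.001], [-0.002, -0.001, -0.001], [-0.001, -0.001, -0.001], [-0.002, -0.001, -0.002], [0.0, 0.062, 0.0], [0.0, 0.062, 0.0], [0.0, 0.062, 0.0], [0.0, 0.062, 0.0]]
1 "translation": [[-1.58, 0.8, -5.19]] "delta_rot": [[0.0, 0.062, 0.0]]
end [0.6405 0.0323 0.16  ]
```

Call:
play_rows(translation=[[-2.0,0,-4.1],[-2.0,0,-4.1],[-2.0,0,-4.1],[-2.1,0,-4.1],[-2.8,0.8,-4.7],[-2.5,0.8,-4.8],[-2.2,0.8,-5.0],[-1.9,0.8,-5.1]], delta_rot=[[0,0,0],[0,0,0],[0,0,0],[0,0,0],[0,0.062,0],[0,0.062,0],[0,0.062,0],[0,0.062,0]], gripper=[0.22,0.22,0.22,0.22,0.22,0.22,0.22,0.22])

```text
t: 20.88
eef_pos: [0.6107, -0.0125, 0.1632]
eef_rot: [-0.089, -0.701, 0.701, 0.09]
ft_force: [-0.1, -0.2, -0.3]
finger_gap: 0.056
```

Call:
play_rows(translation=[[-1.6,0.8,-5.2],[0,0,0],[0,0,0]], delta_rot=[[0,0.062,0],[0,0,0],[0,0,0]], gripper=[0.22,0.22,0.22])

```text
t: 21.25
eef_pos: [0.6383, 0.0319, 0.1556]
eef_rot: [-0.11, -0.698, 0.699, 0.111]
ft_force: [0.3, 0.8, -0.6]
finger_gap: 0.056
```

Run:
```python
from h import *
st(); snap('wrist','w7');st(); snap('top','t7')
S=load('w7');W=pts(S)
d=np.hypot(W[...,0]-.641,W[...,1]-.032);
P=W[(d<.05)&(W[...,2]>.022)&(W[...,2]<.036)]
y=-0.309; u=np.array([np.cos(y),np.sin(y)]);v=np.array([-np.sin(y),np.cos(y)])
q=(P[:,:2]-[.6076,.0404]); k=(abs(q@v)<.035)&(q@u<.071); P=P[k]
print(len(P),np.median(P[:,2]),cv2.minAreaRect(P[:,:2].astype(np.float32)))
cv2.imwrite('pics/t7c.png',np.hstack([cv2.resize(load('t7')['im'][110:300,225:535],(392,240)),cv2.resize(S['im'],(384,240))]))
```

```text
t 21.25 p [0.6383 0.0319 0.1556] jawyaw -1.884 tilt 0.0015 F [ 0.3  0.8 -0.6] gap 0.056 q [-0.14  0.35  1.44 -0.    1.35  1.75]
t 21.3 p [0.6384 0.0313 0.1561] jawyaw -1.886 tilt 0.0008 F [ 0.9 -0.7  0.9] gap 0.0559 q [-0.14  0.35  1.44 -0.    1.35  1.75]
1934 0.02824208674769839 ((0.6401363015174866, 0.03165056183934212), (0.03563503175973892, 0.061664849519729614), 72.38800048828125)
```

View pics/t7c.png

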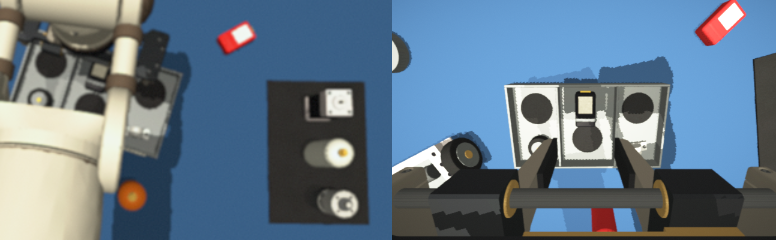

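The gear motor, tank and stepper all stand on the mat. The battery (black with a pale label) sits between the finger planes, and its measured pose repeats, so I'll go down.

Call:
play_rows(translation=[[-0.1,3.5,0],[0,4,0],[0,4,0],[0,1.6,0],[0,0,0],[0,0,0]], delta_rot=[[0,0,0],[0,0,0],[0,0,0],[0,0,0],[0,0,0],[0,0,0]], gripper=[0.22,0.22,0.22,0.22,0.22,0.22])

```text
t: 22.1
eef_pos: [0.6415, 0.0313, 0.0278]
eef_rot: [0.112, 0.698, -0.698, -0.109]
ft_force: [0.1, 1.1, 0.8]
finger_gap: 0.0563
```

Run:
```python
from h import *
st(); snap('wrist','w8');st()
```

```text
t 22.1 p [0.6415 0.0313 0.0278] jawyaw -1.885 tilt 0.0036 F [0.1 1.1 0.8] gap 0.0563 q [-0.14  0.49  1.52 -0.    1.12  1.75]
t 22.15 p [0.6416 0.0314 0.0279] jawyaw -1.885 tilt 0.004 F [0.2 0.4 0.3] gap 0.0565 q [-0.14  0.49  1.52 -0.    1.12  1.75]
```

View pics/w8.png

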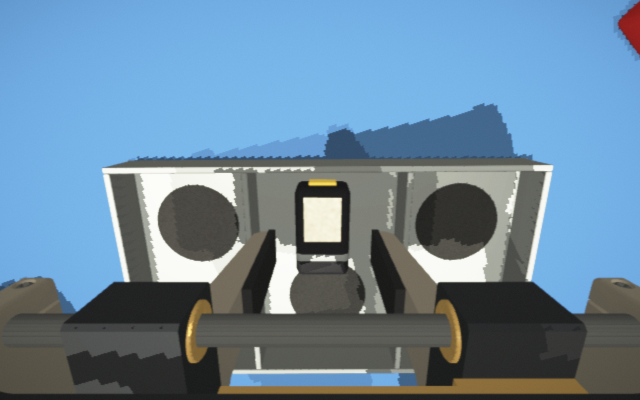

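The battery at (322,220) is centred between the fingers, clear of the dividers.

Call:
play_rows(translation=[[0,0.8,0],[0,0.6,0],[0,0,0],[0,0,0],[0,0,0],[0,0,0],[0,0,0],[0,0,0]], delta_rot=[[0,0,0],[0,0,0],[0,0,0],[0,0,0],[0,0,0],[0,0,0],[0,0,0],[0,0,0]], gripper=[0.22,0.22,0.22,0.1,-0.1,-0.35,-0.35,-0.35])

```text
t: 23.15
eef_pos: [0.6398, 0.0318, 0.0115]
eef_rot: [-0.111, -0.698, 0.698, 0.111]
ft_force: [-0.7, 0.5, 0.0]
finger_gap: 0.0294
```

Run:
```python
from h import *
st()
# cmd pose estimate
plan([(.641,.032,.081,-1.885),(.66,.18,.13,-1.424),(.534,.354,.13,-1.424)],maxs=5.5,base=(.641,.032,.011))
```

```text
t 23.15 p [0.6398 0.0318 0.0115] jawyaw -1.885 tilt 0.0001 F [-0.7  0.5  0. ] gap 0.0294 q [-0.14  0.51  1.53 -0.    1.1   1.75]
8 "translation": [[-0.0, -3.5, -0.0], [-0.0, -3.5, -0.0], [0.92, -1.63, -4.89], [0.16, -1.64, -4.97], [-0.59, -1.63, -4.94], [2.48, -0.0, -4.76], [2.48, -0.0, -4.76], [2.48, -0.0, -4.77]] "delta_rot": [[0.0, 0.0, -0.0], [0.0, 0.0, -0.0], [-0.0, -0.154, -0.0], [-0.0, -0.153, -0.0], [-0.0, -0.154, -0.0], [-0.0, 0.0, -0.0], [-0.0, 0.0, -0.0], [-0.0, 0.0, -0.0]]
1 "translation": [[2.48, -0.0, -4.76]] "delta_rot": [[-0.0, 0.0, -0.0]]
end [0.534 0.354 0.13 ]
```

The gap is 29 mm, narrower than the 36 mm battery, so I need to look.

Run:
```python
from h import *
snap('wrist','w9'); st()
```

```text
t 23.2 p [0.6398 0.0318 0.0115] jawyaw -1.885 tilt 0.0 F [1.3 0.5 0.2] gap 0.0294 q [-0.14  0.51  1.53 -0.    1.1   1.75]
```

View pics/w9.png

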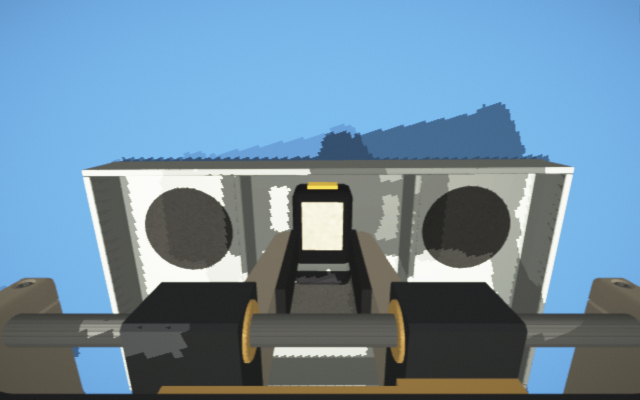

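Run:
```python
from h import *
S=load('w9');W=pts(S);o,R,y=state()
def pr(X): c=S['R']@np.array(X)+S['t']; return (c[:2]/c[2]*[S['fx'],S['fy']]+[S['cx'],S['cy']]).round(0)
print('tcp',pr(o['eef_pos']))
for s in(-.018,.018): print(pr(o['eef_pos']+R@[0,0,s]),pr(o['eef_pos']+R@[0.01,0,s]),pr(o['eef_pos']+R@[-.01,0,s]))
for p in((322,225),(322,256),(322,280),(322,272),(285,240),(360,240),(278,260),(366,260),(255,260),(322,187)):print(p,W[p[1],p[0]].round(4))
P=W[195:255,300:345].reshape(-1,3);print(np.nanmedian(P,0))
cv2.imwrite('pics/w9c.png',cv2.resize(S['im'][170:310,230:420],None,fx=4,fy=4,interpolation=cv2.INTER_CUBIC))
```

```text
tcp [323. 231.]
[295. 231.] [296. 245.] [295. 217.]
[350. 231.] [350. 245.] [351. 217.]
(322, 225) [0.6498 0.0291 0.0279]
(322, 256) [0.6301 0.0355 0.0271]
(322, 280) [0.6153 0.0403 0.0288]
(322, 272) [0.6201 0.0388 0.0279]
(285, 240) [0.6542 0.0487 0.0458]
(360, 240) [0.6422 0.01   0.0474]
(278, 260) [0.6553 0.0486 0.0716]
(366, 260) [0.6432 0.0098 0.0725]
(255, 260) [0.6326 0.0832 0.008 ]
(322, 187) [0.6703 0.0224 0.0206]
[0.65038082 0.02886842 0.02858372]
```

View pics/w9c.png

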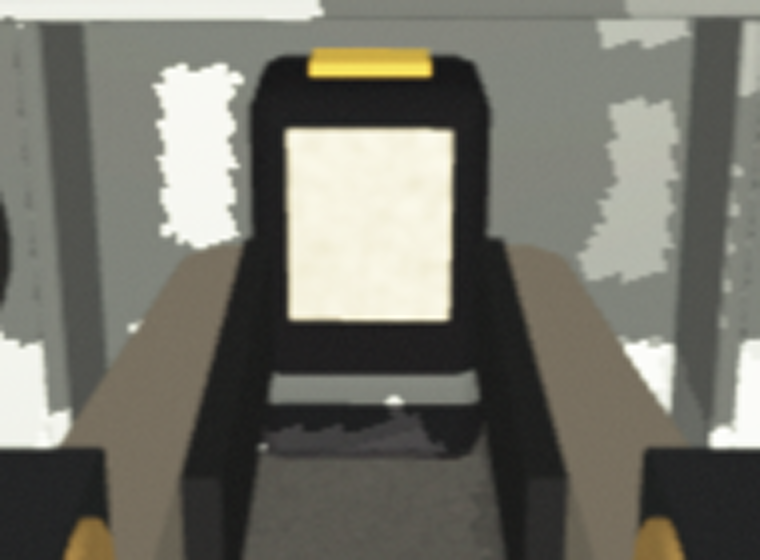

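Run:
```python
from h import *
for f in('w8','w9','w7'):
    S=load(f);W=pts(S)
    # fingers in tool-ish frame: use camera coords: x lateral
    d=S['d'];v,u=np.mgrid[:400,:640];X=(u-S['cx'])/S['fx']*d
    for r in(235,240,250,260,270):
        m=(d[r]>0)&(d[r]<.19)
        L=[X[r][k] for k in range(323) if m[k]]; Rr=[X[r][k] for k in range(323,640) if m[k]]
        print(f,r,np.max(L) if L else None,np.min(Rr) if Rr else None,(np.min(Rr)-np.max(L)) if L and Rr else None)
```

```text
w8 235 -0.0278011161723177 0.02816252659082427 0.055963642763141974
w8 240 -0.027744834635656346 0.028098295423241892 0.05584313005889824
w8 250 -0.027759994754058513 0.02810890324322773 0.05586889799728624
w8 260 -0.027656275918086688 0.02807906250077171 0.0557353384188584
w8 270 -0.027611135289472413 0.028042521168988466 0.055653656458460876
w9 235 -0.000626333452838567 -2.3315109294961905e-05 0.0006030183435436051
w9 240 -0.0006284887880097192 -2.35201906434329e-05 0.0006049685973662863
w9 250 -0.0018460664151250267 -2.3711821255038052e-05 0.0018223545938699888
w9 260 -0.014671206864205137 0.015113686970146374 0.02978489383435151
w9 270 -0.01465197382865233 0.015056223249165378 0.02970819707781771
w7 235 -0.02766527523015384 0.028226616998064284 0.055891892228218124
w7 240 -0.02765173159899729 0.028231264769033107 0.0558829963680304
w7 250 -0.027655455366822915 0.02806599102267396 0.05572144638949687
w7 260 -0.02761969019101855 0.028127567132525122 0.05574725732354367
w7 270 -0.027616267918286645 0.027986622826247736 0.05560289074453438
```

Run:
```python
from h import *
S=load('w9');W=pts(S);d=S['d']
o,R,y=state(); p=o['eef_pos']
L=(W-p)@R
for r in(205,220,230,236,244,252,260,275):
    print(r,[(u,*(L[r,u]*1000).round(0).astype(int).tolist()) for u in (282,286,290,294,298,302,310)])
    print('   ',[(u,*(L[r,u]*1000).round(0).astype(int).tolist()) for u in (338,344,348,352,356,360,364)])
```

```text
205 [(282, -15, 9, -27), (286, -15, 10, -25), (290, -15, 10, -22), (294, -22, -15, -17), (298, -23, -17, -14), (302, -23, -18, -12), (310, -23, -17, -7)]
    [(338, -23, -17, 9), (344, -23, -17, 12), (348, -23, -16, 15), (352, -22, -13, 17), (356, -15, 10, 22), (360, -15, 10, 25), (364, -15, 9, 28)]
220 [(282, -5, 8, -28), (286, -4, 9, -25), (290, -4, 9, -22), (294, -13, -15, -17), (298, -14, -17, -15), (302, -14, -18, -12), (310, -14, -16, -8)]
    [(338, -14, -17, 9), (344, -13, -16, 13), (348, -13, -16, 15), (352, -13, -14, 18), (356, -4, 10, 23), (360, -4, 9, 25), (364, -4, 9, 28)]
230 [(282, 3, 10, -28), (286, 3, 10, -25), (290, 3, 9, -23), (294, -9, -22, -17), (298, -8, -17, -15), (302, -7, -16, -12), (310, -7, -16, -8)]
    [(338, -8, -18, 9), (344, -7, -17, 13), (348, -7, -17, 15), (352, -10, -24, 17), (356, -10, -22, 19), (360, 3, 9, 26), (364, 3, 9, 28)]
236 [(282, -9, -30, -23), (286, -9, -29, -21), (290, -10, -31, -18), (294, -10, -31, -16), (298, -6, -22, -14), (302, -3, -16, -13), (310, -4, -18, -8)]
    [(338, -3, -16, 9), (344, -4, -18, 13), (348, -3, -16, 15), (352, 
[... 551 characters left out ...]
8, 13), (348, 7, -16, 15), (352, -5, -43, 15), (356, -10, -52, 16), (360, -9, -51, 18), (364, -9, -51, 20)]
260 [(282, -10, -60, -19), (286, -10, -60, -17), (290, -10, -61, -15), (294, -3, -48, -15), (298, 8, -25, -15), (302, 13, -16, -13), (310, 12, -17, -8)]
    [(338, 12, -17, 9), (344, 13, -16, 13), (348, 13, -16, 16), (352, -1, -43, 15), (356, -9, -60, 15), (360, -9, -59, 17), (364, -10, -61, 19)]
275 [(282, -10, -74, -17), (286, -9, -73, -16), (290, -5, -66, -15), (294, 4, -49, -15), (298, 23, -17, -16), (302, 23, -16, -13), (310, 23, -16, -8)]
    [(338, 23, -16, 10), (344, 23, -16, 13), (348, 23, -16, 16), (352, 7, -45, 15), (356, -3, -63, 15), (360, -9, -73, 16), (364, -9, -73, 18)]
```

Run:
```python
from h import *
# use tool pose from wrist camera calib: tool cam fixed transform (from initial obs)
c0=load('wrist0'); 
Rt0=Ro.from_quat([-0.12930096,0.69586471,-0.694497,0.12933474]).as_matrix(); p0=np.array([.2066253,-.53584514,.1904896])
for f,g in(('wrist0',92),('w1',69),('w4',69),('w8',56),('w9',29)):
    S=load(f);W=pts(S); d=S['d']
    C=((W@S['R'].T+S['t']))            # cam coords
    w0=(C-c0['t'])@c0['R']; L=(w0-p0)@Rt0   # tool coords through fixed mount
    m=(np.abs(L[...,2])<.07)&(np.abs(L[...,0])<.013)&(L[...,1]>-.1)&(L[...,1]<.008)&(np.abs(L[...,2])>.0135)
    if f in('w9','w8'): m&=(np.abs(L[...,0]+.0095)<.003)
    for s in(-1,1):
        q=L[m&(L[...,2]*s>0)]; print(f,g,s,len(q),'max y',np.sort(q[:,1])[-5:].round(4), 'x',q[np.argsort(q[:,1])[-5:],0].round(3))
```

```text
wrist0 92 -1 4799 max y [-0.0213 -0.0211 -0.0207 -0.0206 -0.0205] x [ 0.005 -0.008 -0.008 -0.008 -0.006]
wrist0 92 1 4801 max y [-0.0213 -0.0213 -0.0213 -0.021  -0.0202] x [ 0.005 -0.008 -0.009 -0.008 -0.005]
w1 69 -1 4190 max y [-0.0216 -0.0216 -0.0213 -0.0213 -0.0212] x [-0.009  0.003 -0.008 -0.008 -0.   ]
w1 69 1 4192 max y [-0.0218 -0.0217 -0.0216 -0.0213 -0.0212] x [ 0.     0.01  -0.001 -0.001 -0.008]
w4 69 -1 4188 max y [-0.0212 -0.0212 -0.0212 -0.021  -0.0209] x [ 0.001 -0.008 -0.008 -0.001 -0.009]
w4 69 1 4186 max y [-0.0215 -0.0215 -0.0213 -0.0212 -0.0202] x [ 0.001 -0.009 -0.001 -0.008 -0.008]
w8 56 -1 2862 max y [0.007  0.0073 0.0073 0.0075 0.0079] x [-0.007 -0.012 -0.008 -0.008 -0.01 ]
w8 56 1 2841 max y [0.0063 0.0065 0.0069 0.0069 0.0071] x [-0.008 -0.011 -0.007 -0.01  -0.008]
w9 29 -1 2542 max y [0.0079 0.0079 0.0079 0.008  0.008 ] x [-0.009 -0.007 -0.008 -0.007 -0.007]
w9 29 1 2535 max y [0.0079 0.0079 0.0079 0.0079 0.008 ] x [-0.009 -0.012 -0.01  -0.007 -0.007]
```

The wrist depth shows the fingertips end about 21 mm behind the reported TCP at every opening. So the fingers closed just above the battery without touching it. My earlier grasps were therefore near the tops of the parts, but they held. I'll reopen, go 2.2 cm deeper and watch the force.

Call:
play_rows(translation=[[0,0,0],[0,0,0],[0,0,0],[0,0.8,0],[0,0.6,0],[0,0.4,0],[0,0,0]], delta_rot=[[0,0,0],[0,0,0],[0,0,0],[0,0,0],[0,0,0],[0,0,0],[0,0,0]], gripper=[0.0,0.22,0.22,0.22,0.22,0.22,0.22])

```text
t: 24.08
eef_pos: [0.6393, 0.0319, -0.0072]
eef_rot: [-0.11, -0.698, 0.698, 0.111]
ft_force: [0.1, -0.1, -0.7]
finger_gap: 0.0561
```

Run:
```python
from h import *
st(); snap('wrist','w10'); st()
S=load('w10');W=pts(S);cv2.imwrite('pics/w10c.png',cv2.resize(S['im'][150:310,180:470],None,fx=2.7,fy=2.7,interpolation=cv2.INTER_CUBIC))
d=np.hypot(W[...,0]-.641,W[...,1]-.032);
P=W[(d<.017)&(W[...,2]>.015)&(W[...,2]<.04)];print(P.mean(0))
```

```text
t 24.07 p [ 0.6393  0.0319 -0.0072] jawyaw -1.885 tilt 0.0012 F [ 0.1 -0.1 -0.7] gap 0.0561 q [-0.14  0.54  1.54 -0.    1.07  1.75]
t 24.12 p [ 0.6396  0.0319 -0.0068] jawyaw -1.885 tilt 0.0004 F [-0.3  0.7 -0.1] gap 0.0558 q [-0.14  0.54  1.54  0.    1.07  1.75]
[0.64138552 0.03182413 0.02853869]
```

View pics/w10c.png

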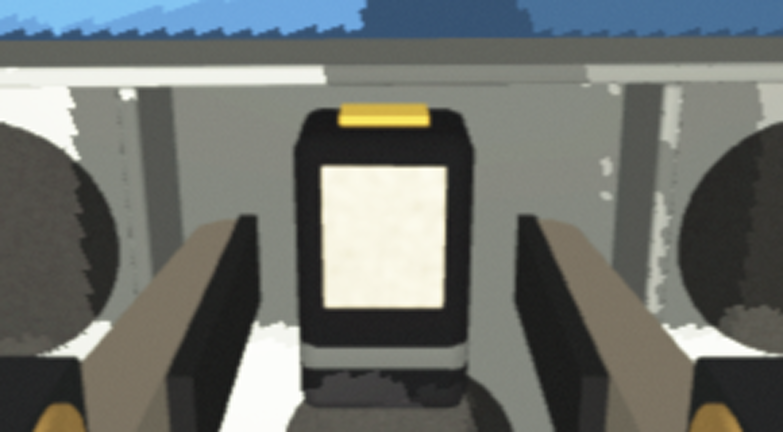

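The reported TCP is now below the tray floor with no contact, which confirms the offset. The fingers straddle the battery symmetrically, so I'll go 0.4 cm lower and close.

Call:
play_rows(translation=[[0,0.4,0],[0,0,0],[0,0,0],[0,0,0],[0,0,0],[0,0,0],[0,0,0],[0,0,0]], delta_rot=[[0,0,0],[0,0,0],[0,0,0],[0,0,0],[0,0,0],[0,0,0],[0,0,0],[0,0,0]], gripper=[0.22,0.22,0.1,-0.1,-0.35,-0.35,-0.35,-0.35])

```text
t: 25.12
eef_pos: [0.6399, 0.0319, -0.0104]
eef_rot: [0.111, 0.698, -0.698, -0.111]
ft_force: [-1.0, -0.0, 1.8]
finger_gap: 0.0358
```

Run:
```python
from h import *
st()
z=robot.get_obs()['eef_pos'][2]
plan([(.641,.032,z+.08,-1.885),(.66,.16,.11,-1.424),(.534,.354,.11,-1.424)],maxs=5.5,base=(.641,.032,z))
```

```text
t 25.12 p [ 0.6399  0.0319 -0.0104] jawyaw -1.885 tilt 0.0003 F [-1.  -0.   1.8] gap 0.0358 q [-0.14  0.54  1.54  0.    1.06  1.75]
8 "translation": [[-0.0, -4.0, -0.0], [-0.0, -4.0, -0.0], [0.72, -1.35, -4.25], [0.05, -1.34, -4.31], [-0.61, -1.35, -4.28], [1.93, 0.0, -4.21], [1.93, 0.0, -4.21], [1.92, 0.0, -4.2]] "delta_rot": [[0.0, 0.0, -0.0], [0.0, 0.0, -0.0], [0.0, -0.154, -0.0], [0.0, -0.153, -0.0], [-0.0, -0.154, -0.0], [-0.0, 0.0, -0.0], [-0.0, 0.0, -0.0], [-0.0, 0.0, -0.0]]
2 "translation": [[1.93, 0.0, -4.21], [1.92, 0.0, -4.2]] "delta_rot": [[-0.0, 0.0, -0.0], [-0.0, 0.0, -0.0]]
end [0.534 0.354 0.11 ]
```

Call:
play_rows(translation=[[0,-2,0],[0,-3,0],[0,-3,0],[0.7,-1.3,-4.3],[0.1,-1.4,-4.3],[-0.6,-1.3,-4.3],[1.9,0,-4.2],[1.9,0,-4.2]], delta_rot=[[0,0,0],[0,0,0],[0,0,0],[0,-0.154,0],[0,-0.153,0],[0,-0.154,0],[0,0,0],[0,0,0]], gripper=[-0.35,-0.35,-0.35,-0.35,-0.35,-0.35,-0.35,-0.35])

```text
t: 26.12
eef_pos: [0.6084, 0.2393, 0.1109]
eef_rot: [-0.051, 0.705, -0.705, 0.052]
ft_force: [-0.1, -0.4, -1.7]
finger_gap: 0.0358
```

Call:
play_rows(translation=[[1.9,0,-4.2],[1.9,0,-4.2],[1.9,0,-4.2],[0,0,0],[0,0,0]], delta_rot=[[0,0,0],[0,0,0],[0,0,0],[0,0,0],[0,0,0]], gripper=[-0.35,-0.35,-0.35,-0.35,-0.35])

```text
t: 26.75
eef_pos: [0.5343, 0.3541, 0.1103]
eef_rot: [0.052, -0.705, 0.705, -0.052]
ft_force: [0.3, 0.5, -1.5]
finger_gap: 0.0361
```

Run:
```python
from h import *
st(); snap('wrist','w11'); st(); snap('top','t11')
o,R,y=state(); print(R.T@(np.array([.534,.354,.11])-o['eef_pos'])*100)
S=load('w11');W=pts(S);c=np.array([.534,.354]);d=W[...,:2]-c
m=(np.abs(d[...,0])<.06)&(np.abs(d[...,1])<.05)&(W[...,2]>.046)&(W[...,2]<.056)
P=W[m];b=np.zeros((110,130),np.uint8)
for p in P: b[int((.055-(p[1]-c[1]))*1000)%110,int((p[0]-c[0]+.065)*1000)%130]=255
cv2.imwrite('pics/w11_cr.png',np.hstack([cv2.resize(b,(390,330),interpolation=0),cv2.resize(load('t11')['im'][110:300,90:310],(382,330))[...,0]]))
```

```text
t 26.75 p [0.5343 0.3541 0.1103] jawyaw -1.424 tilt 0.001 F [ 0.3  0.5 -1.5] gap 0.0361 q [ 0.4   0.39  1.48 -0.    1.27  1.82]
t 26.8 p [0.5346 0.3536 0.1101] jawyaw -1.425 tilt 0.0009 F [ 0.1 -0.4 -1.1] gap 0.0356 q [ 0.4   0.39  1.48 -0.    1.27  1.82]
[ 0.06576208  0.00044699 -0.0714135 ]
```

View pics/w11.png

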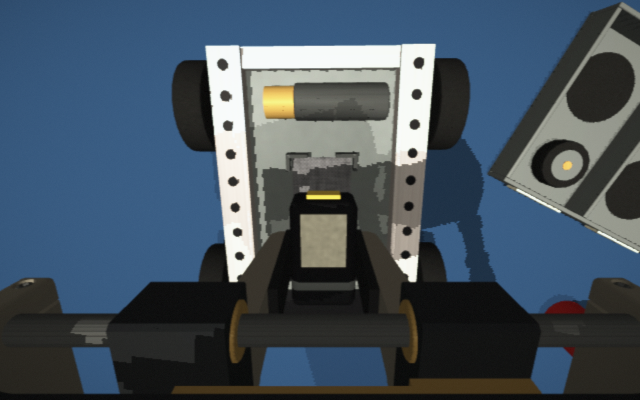

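View pics/w11_cr.png

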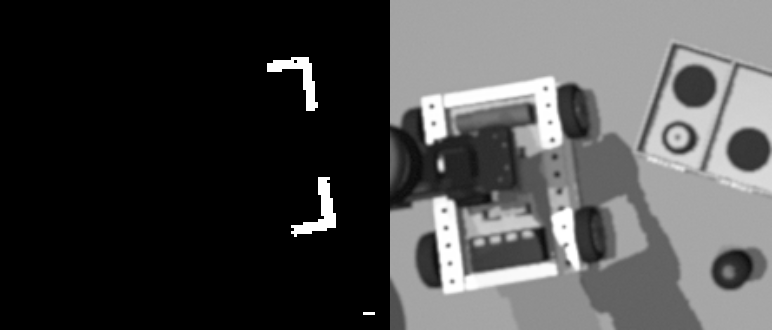

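The two visible cradle corners agree with the earlier measurement to about 1 mm. The battery is level and aligned with the frame, so I'll lower it.

Call:
play_rows(translation=[[-0.1,2.5,0],[0,2.5,0],[0,2.0,0],[0,0.5,0],[0,0.2,0],[0,0,0]], delta_rot=[[0,0,0],[0,0,0],[0,0,0],[0,0,0],[0,0,0],[0,0,0]], gripper=[-0.35,-0.35,-0.35,-0.35,-0.35,-0.35])

```text
t: 27.6
eef_pos: [0.5357, 0.3547, 0.0335]
eef_rot: [-0.051, 0.705, -0.705, 0.052]
ft_force: [-0.1, 0.5, -0.3]
finger_gap: 0.0359
```

Run:
```python
from h import *
st(); snap('side','s12'); st(); snap('wrist','w12'); st()
cv2.imwrite('pics/s12c.png',cv2.resize(load('s12')['im'][60:160,230:370],None,fx=5,fy=5,interpolation=cv2.INTER_CUBIC))
```

```text
t 27.6 p [0.5357 0.3547 0.0335] jawyaw -1.424 tilt 0.0017 F [-0.1  0.5 -0.3] gap 0.0359 q [ 0.4   0.48  1.52 -0.    1.14  1.82]
t 27.65 p [0.5357 0.3548 0.0336] jawyaw -1.424 tilt 0.0018 F [ 0.1 -0.7 -2.3] gap 0.0357 q [ 0.4   0.48  1.52 -0.    1.14  1.82]
t 27.7 p [0.5356 0.3548 0.0336] jawyaw -1.424 tilt 0.0018 F [ 0.4  0.4 -2.2] gap 0.0359 q [0.4  0.48 1.52 0.   1.14 1.82]
```

View pics/w12.png

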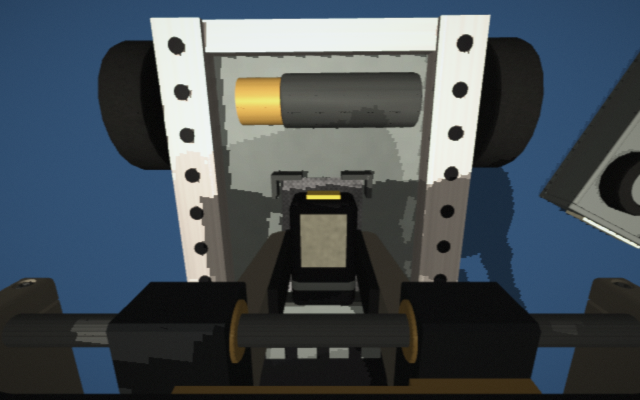

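Call:
play_rows(translation=[[0,0.3,0],[0,0.2,0],[0,0.2,0],[0,0.1,0],[0,0,0],[0,0,0]], delta_rot=[[0,0,0],[0,0,0],[0,0,0],[0,0,0],[0,0,0],[0,0,0]], gripper=[-0.35,-0.35,-0.35,-0.35,-0.35,-0.35])

```text
t: 28.45
eef_pos: [0.535, 0.3546, 0.0256]
eef_rot: [0.052, -0.705, 0.705, -0.052]
ft_force: [-2.9, -1.9, 5.1]
finger_gap: 0.036
```

Run:
```python
from h import *
for i in range(3): st(); snap('wrist','w13')
W=pts(load('w13')); P=W[215:265,303:345].reshape(-1,3); print(np.nanmedian(P,0))
```

```text
t 28.45 p [0.535  0.3546 0.0256] jawyaw -1.424 tilt 0.0001 F [-2.9 -1.9  5.1] gap 0.036 q [ 0.4   0.49  1.52 -0.    1.13  1.82]
t 28.5 p [0.535  0.3546 0.0256] jawyaw -1.424 tilt 0.0001 F [-2.1 -1.6  5.9] gap 0.0353 q [ 0.4   0.49  1.52 -0.    1.13  1.82]
t 28.55 p [0.535  0.3546 0.0256] jawyaw -1.424 tilt 0.0001 F [-2.5 -1.9  5.3] gap 0.0356 q [ 0.4   0.49  1.52 -0.    1.13  1.82]
[0.54562765 0.35596021 0.06474823]
```

Call:
play_rows(translation=[[0,0,0],[0,0,0],[0,0,0],[0,0,0],[0,-2.0,0],[0,-4.0,0],[0,-5.0,0],[0,-5.0,0]], delta_rot=[[0,0,0],[0,0,0],[0,0,0],[0,0,0],[0,0,0],[0,0,0],[0,0,0],[0,0,0]], gripper=[-0.1,0.1,0.2,0.2,0.2,0.2,0.2,0.2])

```text
t: 29.6
eef_pos: [0.535, 0.3545, 0.1878]
eef_rot: [-0.051, 0.705, -0.705, 0.052]
ft_force: [0.5, 0.2, 0.5]
finger_gap: 0.055
```

Run:
```python
from h import *
st(); snap('wrist','w14'); S=load('w14');W=pts(S)
c=np.array([.534,.354]);d=np.hypot(*(W[...,:2]-c).transpose(2,0,1))
P=W[(d<.042)&(W[...,2]>.058)&(W[...,2]<.07)]; print(len(P),np.median(P[:,2]),cv2.minAreaRect(P[:,:2].astype(np.float32)))
d=W[...,:2]-c
m=(np.abs(d[...,0])<.06)&(np.abs(d[...,1])<.05)&(W[...,2]>.044)&(W[...,2]<.056)
P=W[m];b=np.zeros((110,130),np.uint8)
for p in P: b[int((.055-(p[1]-c[1]))*1000)%110,int((p[0]-c[0]+.065)*1000)%130]=255
cv2.imwrite('pics/w14c.png',np.hstack([cv2.resize(b,(390,330),interpolation=0),cv2.resize(S['im'][100:300,180:440],(400,330))[...,1]]))
```

```text
t 29.6 p [0.535  0.3545 0.1878] jawyaw -1.424 tilt 0.0017 F [0.5 0.2 0.5] gap 0.055 q [0.4  0.33 1.4  0.   1.41 1.82]
1953 0.06426277041960834 ((0.5349012017250061, 0.3539401590824127), (0.062309473752975464, 0.035442449152469635), 7.99105167388916)
```

View pics/w14c.png

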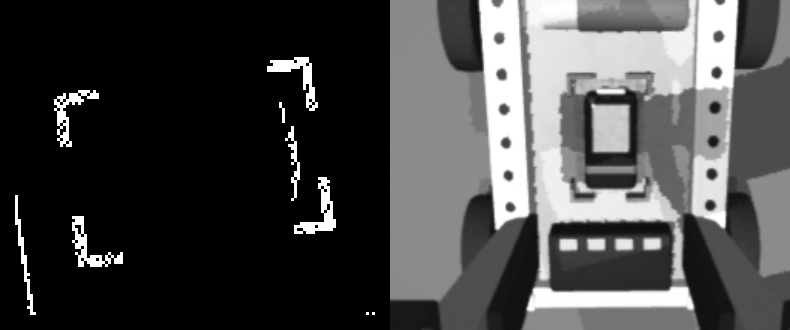

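The battery lies in the cradle at (0.5349, 0.3539), about 1.3 mm off centre, flat and released. Now I'll measure the parts on the mat for the return.

Run:
```python
from h import *
snap('top','t15'); W=pts(load('t15'))
for n,c,z0,z1 in(('gm',(.418,-.3645),.093,.106),('tank',(.4985,-.3645),.06,.1),('step',(.58,-.3645),.093,.106)):
    d=np.hypot(W[...,0]-c[0],W[...,1]-c[1]);P=W[(d<.035)&(W[...,2]>z0)&(W[...,2]<z1)];a=cv2.minAreaRect(P[:,:2].astype(np.float32))
    print(n,len(P),cv2.minEnclosingCircle(P[:,:2].astype(np.float32)),a)
plan([(.5,-.05,.19,-1.571),(.578,-.365,.17,-1.571)],maxs=6)
```

```text
gm 288 ((0.4137207865715027, -0.36342957615852356), 0.021526360884308815) ((0.41373586654663086, -0.3628292679786682), (0.04164804518222809, 0.04054679349064827), 86.02410125732422)
tank 185 ((0.4960242211818695, -0.3600592017173767), 0.02304823510348797) ((0.49368688464164734, -0.3554270267486572), (0.04531574249267578, 0.03454259783029556), 26.353981018066406)
step 412 ((0.5779838562011719, -0.36309629678726196), 0.028446223586797714) ((0.5784401893615723, -0.36375632882118225), (0.0444549061357975, 0.0400974415242672), 89.83662414550781)
8 "translation": [[1.4, 0.02, 5.66], [1.28, 0.03, 5.69], [1.17, 0.03, 5.72], [1.04, 0.04, 5.74], [0.93, 0.05, 5.76], [0.8, 0.05, 5.77], [0.68, 0.06, 5.79], [-1.3, 0.33, 5.25]] "delta_rot": [[0.001, 0.021, -0.002], [0.001, 0.021, -0.002], [0.001, 0.021, -0.002], [0.0, 0.021, -0.002], [0.001, 0.021, -0.002], [0.0, 0.021, -0.002], [0.001, 0.021, -0.002], [-0.0, 0.0, -0.0]]
5 "translation": [[-1.3, 0.33, 5.25], [-1.3, 0.34, 5.25], [-1.3, 0.33, 5.25], [-1.3, 0.34, 5.25], [-1.3, 0.33, 5.25]] "delta_rot": [[-0.0, 0.0, -0.0], [-0.0, 0.0, -0.0], [-0.0, 0.0, -0.0], [-0.0, 0.0, -0.0], [-0.0, 0.0, -0.0]]
end [ 0.578 -0.365  0.17 ]
```

Call:
play_rows(translation=[[1.4,0,5.7],[1.3,0,5.7],[1.2,0,5.7],[1.0,0,5.7],[0.9,0,5.8],[0.8,0,5.8],[0.7,0,5.8],[-1.3,0.3,5.2]], delta_rot=[[0,0.021,0],[0,0.021,0],[0,0.021,0],[0,0.021,0],[0,0.021,0],[0,0.021,0],[0,0.021,0],[0,0,0]], gripper=[0.5,0.5,0.5,0.5,0.5,0.5,0.5,0.5])

```text
t: 30.7
eef_pos: [0.5084, -0.1066, 0.1828]
eef_rot: [-0.001, -0.707, 0.707, -0.0]
ft_force: [0.9, -0.0, -0.3]
finger_gap: 0.0688
```

Call:
play_rows(translation=[[-1.3,0.3,5.2],[-1.3,0.3,5.2],[-1.3,0.3,5.3],[-1.3,0.3,5.3],[-1.3,0.3,5.3],[0,0,0],[0,0,0]], delta_rot=[[0,0,0],[0,0,0],[0,0,0],[0,0,0],[0,0,0],[0,0,0],[0,0,0]], gripper=[0.5,0.5,0.5,0.5,0.5,0.5,0.5])

```text
t: 31.58
eef_pos: [0.5737, -0.3671, 0.1668]
eef_rot: [0.0, 0.707, -0.707, -0.0]
ft_force: [1.0, 0.4, 0.1]
finger_gap: 0.0687
```

```bash
cat >> h.py <<'E'
def meas(f,n):
    W=pts(load(f)); c,z0,z1=dict(gm=((.416,-.364),.097,.106),tank=((.497,-.364),.06,.1),step=((.579,-.364),.095,.106))[n]
    d=np.hypot(W[...,0]-c[0],W[...,1]-c[1]);P=W[(d<.035)&(W[...,2]>z0)&(W[...,2]<z1)].astype(np.float32)
    if len(P): print(n,len(P),np.round(cv2.minEnclosingCircle(P[:,:2])[0],4),cv2.minAreaRect(P[:,:2]))
E
python3 - <<'E'
from h import *
st(); snap('wrist','w16'); st()
for n in('gm','tank','step'): meas('w16',n)
o,R,y=state(); print(R.T@(np.array([.5785,-.364,.047])-o['eef_pos'])*100)
E
```

```text
t 31.57 p [ 0.5737 -0.3671  0.1668] jawyaw -1.571 tilt 0.0004 F [1.  0.4 0.1] gap 0.0687 q [-0.75  0.45  1.29  0.    1.4   0.82]
t 31.62 p [ 0.5738 -0.3666  0.1671] jawyaw -1.57 tilt 0.0003 F [ 0.  -0.6 -0.3] gap 0.069 q [-0.75  0.45  1.29  0.    1.4   0.82]Traceback (most recent call last):
  File "<stdin>", line 3, in <module>
  File "h.py", line 37, in meas
    if len(P): print(n,len(P),np.round(cv2.minEnclosingCircle(P[:,:2])[0],4),cv2.minAreaRect(P[:,:2]))
                                       ~~~~~~~~~~~~~~~~~~~~~~^^^^^^^^^
cv2.error: OpenCV(4.12.0) /io/opencv/modules/imgproc/src/shapedescr.cpp:201: error: (-215:Assertion failed) count >= 0 && (depth == CV_32F || depth == CV_32S) in function 'minEnclosingCircle'
```

View pics/w16.png

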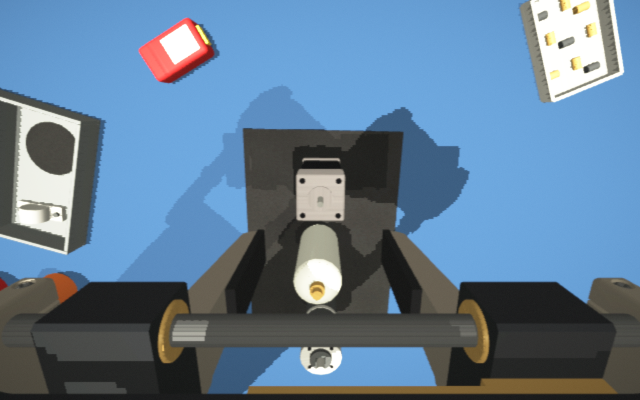

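```bash
sed -i 's/P\[:,:2\])/np.ascontiguousarray(P[:,:2]))/g' h.py
python3 - <<'E'
from h import *
for n in('gm','tank','step'): meas('w16',n)
o,R,y=state(); print(R.T@(np.array([.5785,-.364,.047])-o['eef_pos'])*100)
E
```

```text
gm 820 [ 0.4128 -0.3646] ((0.40872448682785034, -0.3646472990512848), (0.03400062769651413, 0.041251324117183685), 1.0555174350738525)
tank 885 [ 0.4959 -0.3622] ((0.5021916031837463, -0.3622981607913971), (0.04465172812342644, 0.031713202595710754), 86.99695587158203)
step 2223 [ 0.5772 -0.3649] ((0.5772579908370972, -0.36502164602279663), (0.042136333882808685, 0.04205462336540222), 0.2119508981704712)
[-0.46624551 12.01126874 -0.2566668 ]
```

Call:
play_rows(translation=[[-0.3,3.0,-0.2],[0,4.0,0],[0,3.5,0],[0,1.5,0],[0,0,0],[0,0,0],[0,0,0],[0,0,0]], delta_rot=[[0,0,0],[0,0,0],[0,0,0],[0,0,0],[0,0,0],[0,0,0],[0,0,0],[0,0,0]], gripper=[0.5,0.5,0.5,0.5,0.4,0.2,0.0,-0.2])

```text
t: 32.62
eef_pos: [0.5775, -0.3659, 0.048]
eef_rot: [-0.001, -0.707, 0.707, -0.001]
ft_force: [0.1, 2.9, 2.9]
finger_gap: 0.0423
```

Call:
play_rows(translation=[[0,0,0],[0,0,0],[0,0,0]], delta_rot=[[0,0,0],[0,0,0],[0,0,0]], gripper=[-0.2,-0.2,-0.2])

```text
t: 33.0
eef_pos: [0.5775, -0.3659, 0.048]
eef_rot: [-0.001, -0.707, 0.707, -0.001]
ft_force: [-0.2, 1.3, 5.4]
finger_gap: 0.0423
```

Run:
```python
from h import *
st();
```

```text
t 33.0 p [ 0.5775 -0.3659  0.048 ] jawyaw -1.571 tilt 0.0019 F [-0.2  1.3  5.4] gap 0.0423 q [-0.74  0.56  1.38  0.    1.2   0.83]
```

Call:
play_rows(translation=[[0,-1.5,0],[0,-2.5,0],[0,-3.0,0],[-0.5,0,-5.0],[-0.5,0,-5.1],[-0.5,0,-5.1],[-0.5,0,-5.1],[-0.6,0,-5.1]], delta_rot=[[0,0,0],[0,0,0],[0,0,0],[0,0,0],[0,0,0],[0,0,0],[0,0,0],[0,0,0]], gripper=[-0.2,-0.2,-0.2,-0.2,-0.2,-0.2,-0.2,-0.2])

```text
t: 34.0
eef_pos: [0.6021, -0.11, 0.1162]
eef_rot: [-0.0, 0.707, -0.707, -0.001]
ft_force: [-0.2, -0.5, -4.1]
finger_gap: 0.0419
```

Call:
play_rows(translation=[[-0.6,0,-5.1],[0,0,0],[0,0,0],[0,0,0]], delta_rot=[[0,0,0],[0,0,0],[0,0,0],[0,0,0]], gripper=[-0.2,-0.2,-0.2,-0.2])

```text
t: 34.5
eef_pos: [0.6086, -0.0619, 0.1164]
eef_rot: [-0.001, -0.707, 0.707, 0.001]
ft_force: [-0.0, -0.7, -4.6]
finger_gap: 0.0422
```

Run:
```python
from h import *
st(); snap('wrist','w17'); st()
W=pts(load('w17')); d=np.hypot(W[...,0]-.6095,W[...,1]+.06); 
P=W[(d<.035)&(W[...,2]>.155)&(W[...,2]<.185)].astype(np.float32);print(len(P),np.median(P[:,2]) if len(P) else 0,cv2.minAreaRect(np.ascontiguousarray(P[:,:2])) if len(P) else 0)
```

```text
t 34.5 p [ 0.6086 -0.0619  0.1164] jawyaw -1.573 tilt 0.0004 F [-0.  -0.7 -4.6] gap 0.0422 q [-0.3   0.32  1.56 -0.    1.26  1.27]
t 34.55 p [ 0.6086 -0.0619  0.1164] jawyaw -1.573 tilt 0.0003 F [-0.5 -0.3 -3.7] gap 0.042 q [-0.3   0.32  1.56 -0.    1.26  1.27]
8588 0.16765025 ((0.6084465980529785, -0.06002908572554588), (0.04219455644488335, 0.06795546412467957), 0.16391342878341675)
```

View pics/w17.png

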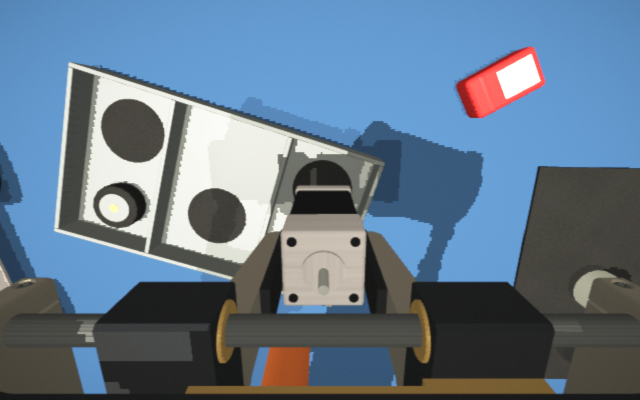

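The stepper hangs upright over its pad, about 1 mm off, so I'll lower it.

Call:
play_rows(translation=[[-0.1,3.0,-0.1],[0,2.4,0],[0,0.6,0],[0,0.4,0],[0,0.2,0],[0,0.2,0],[0,0.1,0],[0,0,0]], delta_rot=[[0,0,0],[0,0,0],[0,0,0],[0,0,0],[0,0,0],[0,0,0],[0,0,0],[0,0,0]], gripper=[-0.2,-0.2,-0.2,-0.2,-0.2,-0.2,-0.2,-0.2])

```text
t: 35.55
eef_pos: [0.6108, -0.0599, 0.0492]
eef_rot: [-0.001, -0.707, 0.707, -0.001]
ft_force: [-2.3, 1.5, 5.8]
finger_gap: 0.042
```

Run:
```python
from h import *
st()
```

```text
t 35.55 p [ 0.6108 -0.0599  0.0492] jawyaw -1.571 tilt 0.0022 F [-2.3  1.5  5.8] gap 0.042 q [-0.29  0.4   1.6  -0.    1.14  1.28]
```

Call:
play_rows(translation=[[0,0,0],[0,0,0],[0,0,0],[0,0,0],[0,-2.0,0],[0,-4.0,0],[0,-4.0,0],[0,-2.0,0]], delta_rot=[[0,0,0],[0,0,0],[0,0,0],[0,0,0],[0,0,0],[0,0,0],[0,0,0],[0,0,0]], gripper=[0.0,0.2,0.5,0.5,0.5,0.5,0.5,0.5])

```text
t: 36.55
eef_pos: [0.6114, -0.0601, 0.1717]
eef_rot: [-0.002, -0.707, 0.708, -0.002]
ft_force: [-0.6, 0.9, 0.4]
finger_gap: 0.069
```

Call:
play_rows(translation=[[1.9,0,5.0],[1.9,0,5.1],[1.9,0,5.1],[1.9,0,5.0],[1.9,0,5.1],[1.8,0,5.1],[0,0,0],[0,0,0]], delta_rot=[[0,0,0],[0,0,0],[0,0,0],[0,0,0],[0,0,0],[0,0,0],[0,0,0],[0,0,0]], gripper=[0.5,0.5,0.5,0.5,0.5,0.5,0.5,0.5])

```text
t: 37.55
eef_pos: [0.4966, -0.363, 0.1672]
eef_rot: [0.0, 0.707, -0.707, -0.0]
ft_force: [0.1, 0.2, -0.8]
finger_gap: 0.0687
```

Run:
```python
from h import *
st(); snap('wrist','w18'); st(); snap('top','t18')
for n in('gm','tank'): meas('w18',n); meas('t18',n)
o,R,y=state(); print(R.T@(np.array([.496,-.3625,.044])-o['eef_pos'])*100)
W=pts(load('t18')); d=np.hypot(W[...,0]-.6095,W[...,1]+.06); 
P=W[(d<.035)&(W[...,2]>.095)&(W[...,2]<.108)].astype(np.float32);print(len(P),cv2.minAreaRect(np.ascontiguousarray(P[:,:2])) if len(P) else 0)
cv2.imwrite('pics/t18c.png',np.hstack([cv2.resize(load('t18')['im'][110:300,225:535],(392,240)),cv2.resize(load('w18')['im'],(384,240))]))
```

```text
t 37.55 p [ 0.4966 -0.363   0.1672] jawyaw -1.571 tilt 0.0011 F [ 0.1  0.2 -0.8] gap 0.0687 q [-0.83  0.28  1.5   0.    1.36  0.74]
t 37.6 p [ 0.4969 -0.3625  0.1673] jawyaw -1.57 tilt 0.001 F [-0.1  0.3 -0. ] gap 0.069 q [-0.83  0.28  1.5   0.    1.36  0.74]
gm 1290 [ 0.4124 -0.3647] ((0.41262346506118774, -0.3645946979522705), (0.040751922875642776, 0.041779179126024246), 79.39408111572266)
gm 284 [ 0.4136 -0.3632] ((0.41418662667274475, -0.362962007522583), (0.040403060615062714, 0.04087385907769203), 13.41733169555664)
tank 529 [ 0.4948 -0.3619] ((0.4991946220397949, -0.36159124970436096), (0.03710618242621422, 0.0454661063849926), 3.7661705017089844)
tank 180 [ 0.4965 -0.3568] ((0.49707984924316406, -0.34755465388298035), (0.020308271050453186, 0.04502415657043457), 86.68167114257812)
[ 0.11323645 12.33856091  0.0339784 ]
403 ((0.6112259030342102, -0.05917833745479584), (0.041591089218854904, 0.04184245318174362), 89.57628631591797)
```

View pics/t18c.png

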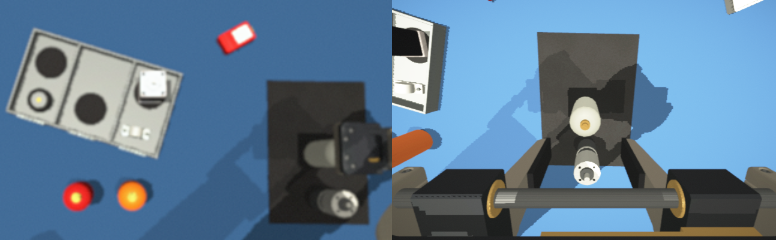

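The stepper is back within 1 mm of its original top-view measurement. Next is the tank.

Call:
play_rows(translation=[[0.1,3.0,0],[0,4.0,0],[0,3.5,0],[0,1.7,0],[0,0,0],[0,0,0],[0,0,0],[0,0,0]], delta_rot=[[0,0,0],[0,0,0],[0,0,0],[0,0,0],[0,0,0],[0,0,0],[0,0,0],[0,0,0]], gripper=[0.5,0.5,0.5,0.5,0.4,0.2,0.0,-0.2])

```text
t: 38.65
eef_pos: [0.4966, -0.3642, 0.0471]
eef_rot: [-0.001, -0.707, 0.708, -0.001]
ft_force: [-0.2, 0.9, 5.0]
finger_gap: 0.0455
```

Call:
play_rows(translation=[[0,0,0],[0,0,0],[0,0,0]], delta_rot=[[0,0,0],[0,0,0],[0,0,0]], gripper=[-0.2,-0.2,-0.2])

```text
t: 39.02
eef_pos: [0.4966, -0.3642, 0.0471]
eef_rot: [-0.001, -0.707, 0.708, -0.001]
ft_force: [0.8, 2.6, 6.1]
finger_gap: 0.0461
```

Run:
```python
from h import *
st();
```

```text
t 39.02 p [ 0.4966 -0.3642  0.0471] jawyaw -1.571 tilt 0.0024 F [0.8 2.6 6.1] gap 0.0461 q [-0.83  0.4   1.6   0.    1.14  0.74]
```

Call:
play_rows(translation=[[0,-1.5,0],[0,-3.5,0],[0,-4.5,0],[0,-3.5,0],[-1.0,0,-5.1],[-1.0,0,-5.1],[-1.0,0,-5.1],[-1.0,0,-5.1]], delta_rot=[[0,0,0],[0,0,0],[0,0,0],[0,0,0],[0,0,0],[0,0,0],[0,0,0],[0,0,0]], gripper=[-0.2,-0.2,-0.2,-0.2,-0.2,-0.2,-0.2,-0.2])

```text
t: 40.02
eef_pos: [0.5357, -0.1581, 0.176]
eef_rot: [-0.0, -0.707, 0.707, 0.0]
ft_force: [0.5, 0.3, -1.4]
finger_gap: 0.0457
```

Call:
play_rows(translation=[[-1.0,0,-5.1],[-1.0,0,-5.2],[-1.1,0,-5.2],[-1.1,0,-5.2],[0,0,0],[0,0,0],[0,0,0]], delta_rot=[[0,0,0],[0,0,0],[0,0,0],[0,0,0],[0,0,0],[0,0,0],[0,0,0]], gripper=[-0.2,-0.2,-0.2,-0.2,-0.2,-0.2,-0.2])

```text
t: 40.9
eef_pos: [0.5777, 0.0461, 0.1756]
eef_rot: [-0.001, -0.707, 0.707, 0.001]
ft_force: [0.3, 0.2, -1.7]
finger_gap: 0.0458
```

Run:
```python
from h import *
st(); snap('wrist','w19'); st()
W=pts(load('w19'));S=load('w19'); d=np.hypot(W[...,0]-.578,W[...,1]-.047); k=(d<.04)&(W[...,2]>.15)&(W[...,2]<.29)
P=W[k];o,R,y=state();L=(P-o['eef_pos'])@R; q=np.abs(L[:,2])<.004; print(len(P), 'brass top',P[P[:,2]>P[:,2].max()-.004].mean(0),P[:,2].max())
```

```text
t 40.9 p [0.5777 0.0461 0.1756] jawyaw -1.573 tilt 0.0004 F [ 0.3  0.2 -1.7] gap 0.0458 q [-0.13  0.18  1.6  -0.    1.36  1.44]
t 40.95 p [0.5777 0.046  0.1756] jawyaw -1.573 tilt 0.0003 F [-0.3 -0.2 -2. ] gap 0.0457 q [-0.13  0.18  1.6  -0.    1.36  1.44]
16040 brass top [0.58142445 0.0464131  0.28820615] 0.2899936845667262
```

View pics/w19.png

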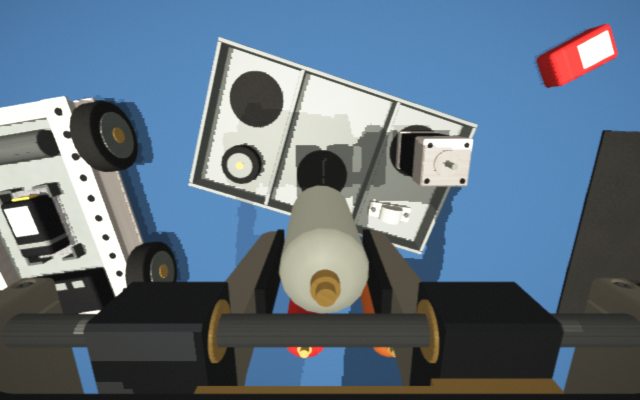

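The tank is held upright over the middle pad; I'll lower it.

Call:
play_rows(translation=[[-0.1,3.0,-0.1],[0,4.0,0],[0,3.0,0],[0,1.4,0],[0,0.6,0],[0,0.4,0],[0,0.2,0],[0,0.2,0]], delta_rot=[[0,0,0],[0,0,0],[0,0,0],[0,0,0],[0,0,0],[0,0,0],[0,0,0],[0,0,0]], gripper=[-0.2,-0.2,-0.2,-0.2,-0.2,-0.2,-0.2,-0.2])

```text
t: 41.95
eef_pos: [0.5794, 0.0484, 0.0482]
eef_rot: [-0.001, -0.707, 0.707, -0.0]
ft_force: [-0.7, 0.6, 3.3]
finger_gap: 0.046
```

Call:
play_rows(translation=[[0,0.1,0],[0,0,0],[0,0,0]], delta_rot=[[0,0,0],[0,0,0],[0,0,0]], gripper=[-0.2,-0.2,-0.2])

```text
t: 42.32
eef_pos: [0.5801, 0.0484, 0.0482]
eef_rot: [-0.001, -0.707, 0.707, -0.001]
ft_force: [-1.4, 1.0, 4.6]
finger_gap: 0.0457
```

Run:
```python
from h import *
st()
```

```text
t 42.33 p [0.5801 0.0484 0.0482] jawyaw -1.571 tilt 0.0028 F [-1.4  1.   4.6] gap 0.0457 q [-0.12  0.32  1.7   0.    1.11  1.45]
```

Call:
play_rows(translation=[[0,0,0],[0,0,0],[0,0,0],[0,0,0],[0,-2.0,0],[0,-4.0,0],[0,-4.0,0],[0,-2.0,0]], delta_rot=[[0,0,0],[0,0,0],[0,0,0],[0,0,0],[0,0,0],[0,0,0],[0,0,0],[0,0,0]], gripper=[0.05,0.2,0.5,0.5,0.5,0.5,0.5,0.5])

```text
t: 43.32
eef_pos: [0.5806, 0.0482, 0.1711]
eef_rot: [-0.002, -0.707, 0.707, -0.002]
ft_force: [-0.4, -0.2, -0.8]
finger_gap: 0.069
```

Call:
play_rows(translation=[[2.0,0,5.1],[2.0,0,5.1],[2.1,0,5.1],[2.1,0,5.1],[2.1,0,5.2],[2.1,0,5.2],[2.1,0,5.2],[2.1,0,5.2]], delta_rot=[[0,0,0],[0,0,0],[0,0,0],[0,0,0],[0,0,0],[0,0,0],[0,0,0],[0,0,0]], gripper=[0.5,0.5,0.5,0.5,0.5,0.5,0.5,0.5])

```text
t: 44.32
eef_pos: [0.4121, -0.3656, 0.1684]
eef_rot: [-0.001, -0.706, 0.708, -0.0]
ft_force: [0.1, -1.0, 0.9]
finger_gap: 0.069
```

Call:
play_rows(translation=[[0,0,0],[0,0,0]], delta_rot=[[0,0,0],[0,0,0]], gripper=[0.5,0.5])

```text
t: 44.58
eef_pos: [0.4131, -0.3632, 0.1674]
eef_rot: [-0.0, -0.707, 0.707, -0.0]
ft_force: [0.4, -0.3, -0.7]
finger_gap: 0.0692
```

Run:
```python
from h import *
st(); snap('wrist','w20'); st(); snap('top','t20')
meas('w20','gm'); meas('t20','gm')
o,R,y=state(); print(R.T@(np.array([.413,-.364,.047])-o['eef_pos'])*100)
W=pts(load('t20')); d=np.hypot(W[...,0]-.5785,W[...,1]-.047); 
P=W[(d<.035)&(W[...,2]>.06)&(W[...,2]<.101)].astype(np.float32);print(len(P),cv2.minEnclosingCircle(np.ascontiguousarray(P[:,:2])) if len(P) else 0)
cv2.imwrite('pics/t20c.png',np.hstack([cv2.resize(load('t20')['im'][110:300,225:535],(392,240)),cv2.resize(load('w20')['im'],(384,240))]))
```

```text
t 44.58 p [ 0.4131 -0.3632  0.1674] jawyaw -1.571 tilt 0.0009 F [ 0.4 -0.3 -0.7] gap 0.0692 q [-0.94  0.11  1.7   0.    1.33  0.63]
t 44.62 p [ 0.4133 -0.3627  0.1672] jawyaw -1.57 tilt 0.0006 F [0.3 0.4 0.4] gap 0.0689 q [-0.94  0.11  1.7   0.    1.33  0.63]
gm 1589 [ 0.4126 -0.3648] ((0.4124912619590759, -0.36458298563957214), (0.04060874879360199, 0.04131672531366348), 89.76513671875)
gm 68 [ 0.4145 -0.352 ] ((0.4152181148529053, -0.3482956290245056), (0.011285519227385521, 0.03394694626331329), 79.5381851196289)
[ 0.04704547 11.99861076  0.1607194 ]
69 ((0.5790606141090393, 0.05086503177881241), 0.02312706783413887)
```

View pics/t20c.png

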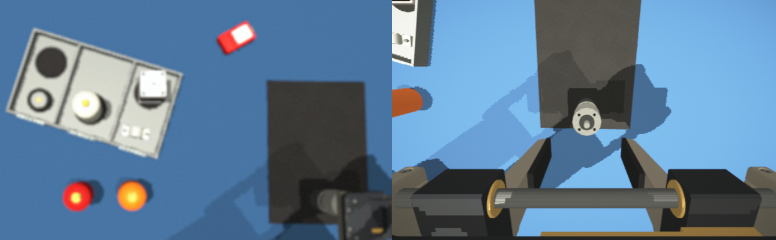

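The tank stands on its pad, about 3 mm from its start. The gear motor is last.

Call:
play_rows(translation=[[0,3.0,0.1],[0,4.0,0],[0,3.5,0],[0,1.4,0],[0,0,0],[0,0,0],[0,0,0],[0,0,0]], delta_rot=[[0,0,0],[0,0,0],[0,0,0],[0,0,0],[0,0,0],[0,0,0],[0,0,0],[0,0,0]], gripper=[0.5,0.5,0.5,0.5,0.4,0.2,0.0,-0.2])

```text
t: 45.68
eef_pos: [0.4133, -0.365, 0.0487]
eef_rot: [-0.001, -0.707, 0.707, -0.0]
ft_force: [0.0, 1.2, 3.0]
finger_gap: 0.0413
```

Call:
play_rows(translation=[[0,0,0],[0,0,0],[0,0,0]], delta_rot=[[0,0,0],[0,0,0],[0,0,0]], gripper=[-0.2,-0.2,-0.2])

```text
t: 46.05
eef_pos: [0.4133, -0.365, 0.0486]
eef_rot: [-0.0, -0.707, 0.707, -0.0]
ft_force: [-1.0, 1.5, 5.7]
finger_gap: 0.0419
```

Run:
```python
from h import *
st();
```

```text
t 46.05 p [ 0.4133 -0.365   0.0486] jawyaw -1.571 tilt 0.0015 F [-1.   1.5  5.7] gap 0.0419 q [-0.94  0.25  1.79  0.    1.1   0.63]
```

Call:
play_rows(translation=[[0,-2.0,0],[0,-4.0,0],[0,-5.0,0],[0,-3.0,0],[-2.5,0,-4.8],[-2.5,0,-4.8],[-2.5,0,-4.8],[-2.5,0,-4.8]], delta_rot=[[0,0,0],[0,0,0],[0,0,0],[0,0,0],[0,0,0],[0,0,0],[0,0,0],[0,0,0]], gripper=[-0.2,-0.2,-0.2,-0.2,-0.2,-0.2,-0.2,-0.2])

```text
t: 47.05
eef_pos: [0.5125, -0.1707, 0.1862]
eef_rot: [-0.0, 0.707, -0.707, -0.001]
ft_force: [0.7, -0.1, -4.1]
finger_gap: 0.0416
```

Call:
play_rows(translation=[[-2.5,0,-4.8],[-2.5,0,-4.9],[-2.5,0,-4.9],[-2.5,0,-4.9],[-2.5,0,-4.9],[-2.5,0,-4.9],[0,0,0],[0,0,0]], delta_rot=[[0,0,0],[0,0,0],[0,0,0],[0,0,0],[0,0,0],[0,0,0],[0,0,0],[0,0,0]], gripper=[-0.2,-0.2,-0.2,-0.2,-0.2,-0.2,-0.2,-0.2])

```text
t: 48.05
eef_pos: [0.6619, 0.12, 0.1859]
eef_rot: [0.001, -0.707, 0.707, 0.001]
ft_force: [-0.3, -0.3, -5.0]
finger_gap: 0.0415
```

Run:
```python
from h import *
st(); snap('wrist','w21'); st()
W=pts(load('w21')); d=np.hypot(W[...,0]-.664,W[...,1]-.12); P=W[(d<.04)&(W[...,2]>.234)&(W[...,2]<.249)].astype(np.float32);print(len(P),np.median(P[:,2]),cv2.minEnclosingCircle(np.ascontiguousarray(P[:,:2])))
```

```text
t 48.05 p [0.6619 0.12   0.1859] jawyaw -1.571 tilt 0.0029 F [-0.3 -0.3 -5. ] gap 0.0415 q [ 0.    0.42  1.3  -0.    1.43  1.57]
t 48.1 p [0.662  0.1194 0.1864] jawyaw -1.572 tilt 0.0022 F [-0.5  0.2 -3.8] gap 0.0419 q [-0.    0.41  1.3  -0.    1.43  1.57]
5916 0.23865855 ((0.6713722348213196, 0.11990766227245331), 0.03621041029691696)
```

View pics/w21.png

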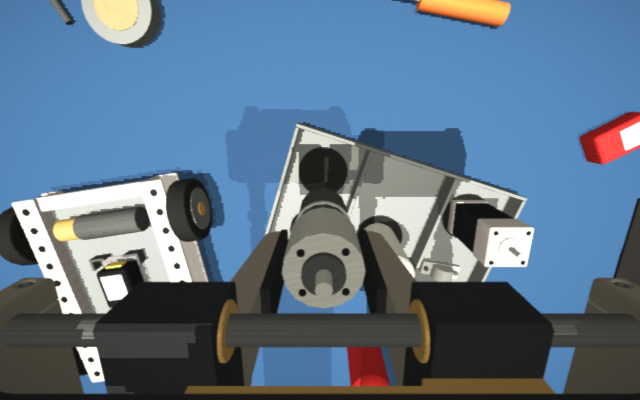

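The gear motor is over its pad. I'll nudge it 0.1 cm and lower it.

Call:
play_rows(translation=[[-0.1,3.0,0],[0,4.0,0],[0,4.0,0],[0,1.4,0],[0,0.6,0],[0,0.4,0],[0,0.2,0],[0,0.2,0]], delta_rot=[[0,0,0],[0,0,0],[0,0,0],[0,0,0],[0,0,0],[0,0,0],[0,0,0],[0,0,0]], gripper=[-0.2,-0.2,-0.2,-0.2,-0.2,-0.2,-0.2,-0.2])

```text
t: 49.1
eef_pos: [0.6646, 0.1204, 0.0505]
eef_rot: [-0.001, -0.707, 0.707, -0.001]
ft_force: [-0.2, -0.4, -2.9]
finger_gap: 0.042
```

Call:
play_rows(translation=[[0,0.1,0],[0,0,0],[0,0,0]], delta_rot=[[0,0,0],[0,0,0],[0,0,0]], gripper=[-0.2,-0.2,-0.2])

```text
t: 49.48
eef_pos: [0.6648, 0.1205, 0.0499]
eef_rot: [0.001, 0.707, -0.707, 0.001]
ft_force: [-0.2, 1.1, 4.4]
finger_gap: 0.0414
```

Run:
```python
from h import *
st()
```

```text
t 49.48 p [0.6648 0.1205 0.0499] jawyaw -1.571 tilt 0.0023 F [-0.2  1.1  4.4] gap 0.0414 q [0.   0.54 1.4  0.   1.2  1.57]
```

Contact is made. I'll release, retreat and check everything.

Call:
play_rows(translation=[[0,0,0],[0,0,0],[0,0,0],[0,0,0],[0,-2.0,0],[0,-4.0,0],[0,-5.0,0],[0,-4.0,0]], delta_rot=[[0,0,0],[0,0,0],[0,0,0],[0,0,0],[0,0,0],[0,0,0],[0,0,0],[0,0,0]], gripper=[0.0,0.2,0.5,0.5,0.5,0.5,0.5,0.5])

```text
t: 50.48
eef_pos: [0.6646, 0.1204, 0.2028]
eef_rot: [-0.001, -0.707, 0.707, -0.001]
ft_force: [0.4, -0.0, -0.3]
finger_gap: 0.069
```

Call:
play_rows(translation=[[1.5,0,5.0],[1.5,0,5.0],[1.5,0,5.0],[1.5,0,5.0],[1.5,0,5.0],[1.5,0,5.0],[1.5,0,5.0],[0,0,0]], delta_rot=[[0,0,0],[0,0,0],[0,0,0],[0,0,0],[0,0,0],[0,0,0],[0,0,0],[0,0,0]], gripper=[0.5,0.5,0.5,0.5,0.5,0.5,0.5,0.5])

```text
t: 51.48
eef_pos: [0.558, -0.233, 0.2002]
eef_rot: [-0.002, -0.706, 0.708, 0.001]
ft_force: [-0.5, 0.0, -0.0]
finger_gap: 0.069
```

Run:
```python
from h import *
st(); snap('top','t22'); snap('side','s22'); st()
for f in('top0','t22'):
    W=pts(load(f))
    for n,c,z0,z1 in(('gm',(.665,.121),.085,.106),('tank',(.579,.048),.06,.101),('step',(.611,-.059),.095,.106),('bat',(.535,.354),.06,.07)):
        d=np.hypot(W[...,0]-c[0],W[...,1]-c[1]);P=W[(d<(.045 if n=='bat' else .035))&(W[...,2]>z0)&(W[...,2]<z1)].astype(np.float32)
        if len(P)>5: Q=np.ascontiguousarray(P[:,:2]);a=cv2.minAreaRect(Q);print(f,n,len(P),np.round(cv2.minEnclosingCircle(Q)[0],4),np.round(a[0],4),np.round(a[1],4),round(a[2],1))
T=load('t22')['im'];s=load('s22')['im']
cv2.imwrite('pics/f22.png',np.hstack([cv2.resize(T[115:295,90:390],(480,288)),cv2.resize(s[70:250,220:420],(320,288))]))
```

```text
t 51.48 p [ 0.558  -0.233   0.2002] jawyaw -1.576 tilt 0.0024 F [-0.5  0.  -0. ] gap 0.069 q [-0.59  0.23  1.5  -0.    1.41  0.98]
t 51.58 p [ 0.559  -0.2297  0.1997] jawyaw -1.572 tilt 0.0015 F [ 0.6 -0.6  0.4] gap 0.0688 q [-0.59  0.23  1.5   0.    1.41  0.98]
top0 gm 263 [0.6652 0.1212] [0.6648 0.121 ] [0.0407 0.04  ] 39.9
top0 tank 67 [0.5793 0.0483] [0.579  0.0479] [0.0435 0.0447] 89.4
top0 step 414 [ 0.611 -0.059] [ 0.6109 -0.0591] [0.0419 0.0422] 89.5
t22 gm 252 [0.6655 0.121 ] [0.6653 0.1202] [0.0409 0.0399] 2.9
t22 tank 68 [0.5789 0.051 ] [0.5783 0.0509] [0.0442 0.0438] 44.9
t22 step 393 [ 0.6114 -0.0601] [ 0.6113 -0.0593] [0.0418 0.0416] 89.9
t22 bat 489 [0.5365 0.3556] [0.537  0.3535] [0.0623 0.0364] 9.4
```

View pics/f22.png

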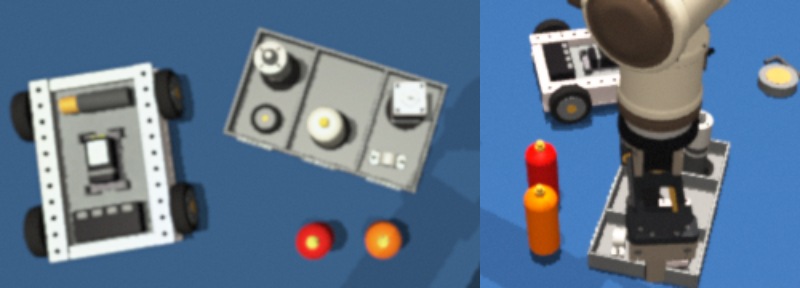

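The final top view shows every part upright on its own pad. The gear motor and stepper are within 1 mm of where they started and the tank within 3 mm. The battery is in the cradle, the bystanders look unmoved, and the arm is clear and still.

Call:
play_rows(translation=[[0,-1,0],[0,0,0],[0,0,0],[0,0,0]], delta_rot=[[0,0,0],[0,0,0],[0,0,0],[0,0,0]], gripper=[0.5,0.5,0.5,0.5])

```text
t: 52.08
eef_pos: [0.5587, -0.2291, 0.2082]
eef_rot: [-0.0, 0.707, -0.707, 0.0]
ft_force: [-0.5, -0.4, 0.4]
finger_gap: 0.0688
```

Run:
```python
from h import *
st(); print(robot.close_job())
```

```text
t 52.08 p [ 0.5587 -0.2291  0.2082] jawyaw -1.57 tilt 0.0005 F [-0.5 -0.4  0.4] gap 0.0688 q [-0.59  0.22  1.49  0.    1.43  0.98]
the job is handed in; nothing more can be done
None
```

I stood the stepper, tank and gear motor on the mat, laid the battery in the cradle, and put all three back on their own pads. The job was handed in at 52 s of the 147 s; it gave no verdict.

**Last checks:**
- **Gear motor and stepper:** within about 1 mm of where they stood at the start.
- **Tank:** about 3 mm from its start.
- **Battery:** 1–3 mm from the cradle centre depending on the camera, and about 1° from the frame's direction. From above, its top stood about 24 mm over the cradle floor, so it lies flat.
- **Bystanders and arm:** the spare wheel and pillow block look unmoved by eye. I did not measure them again. The arm was clear and its force readings were near zero.

**What disagreed:**
- **Fingertip position:** the fingertips really end about 21 mm behind the reported TCP, so my first close on the battery shut just above it without touching. I lowered about 2 cm, regrasped it (gap 36 mm) and used the correction from then on. The earlier three grasps were therefore higher on the parts than planned, but they held.
- **Position readings:** the measured TCP readings wandered by 2–5 mm, so I judged each set-down by the contact force as well.

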